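# Weed the wheel-less door trolleys out of the organizer

## Robot

A 6-joint arm with a two-finger parallel gripper is mounted at the origin on the work surface. World frame = base frame: x ahead of the robot, y to its left, z up, the work surface at z = 0. Lengths are in m, angles in rad, forces in N, time in s.
With the tool pointing down it reaches from about 0.425 to 0.925 m from the base axis. Payload 12.5 kg.
Tool frame: the origin (TCP) lies between the finger pads; the fingertips stand ahead of it and the grasp point (between the pads) lies 3 mm ahead of it (r.finger_overhang is the z of the fingertips in the tool frame, in m); z points along the fingers, y is the direction in which the jaws open and shut (so a half turn about z gives the same grasp; the last joint's range is limited). The gripper opens to 85 mm and grips with 20 to 120 N. Pads are 22 mm wide; open, the fingers measure 114 mm over their backs; the gripper's body (76 mm by 85 mm) begins 54 mm behind the grasp point. The pads swing forward as they close: fully open they stand 13 mm farther back than shut.
Start: joints at [-1.338, 0.491, 1.559, -0, 1.092, -0.106], TCP at [0.208, -0.589, 0.253] pointing down, gripper open.
Joint ranges: [-3.1, 3.1], [-0.84, 2.19], [0.05, 2.79], [-1.13, 4.28], [0.06, 2.93], [-2.69, 2.69]. Speed limits (rad/s): [2.22, 2.22, 2.79, 3.14, 3.14, 3.14].

## Interface

Orientations are given as a unit quaternion [w, x, y, z].
In Python, from cell import r gives the robot as it stands. The module is installed in compiled form; this text tells all that it offers.
- The arm moves only by the shell command python3 -m jog 'ROWS'. ROWS is a JSON object of lists of equal length, an entry for each row: "gripper": the opening, from 0 (shut) to 1 (fully open); "delta_pos": the shift along the tool's x, y, z in m, a list of three; "rotation": the turn, a rotation vector about the tool's x, y, z in degrees, a list of three. A call has 1 to 20 rows; each row is the pose to reach, as a shift and turn from the pose commanded when the call began, along the tool's axes at that moment; what a row does not reach only later rows make up. A row lasts 1/10 s, in which the tool goes at most 50 mm and 8.59 degrees, less where a joint would pass 70% of its speed; a pose out of reach is approached as far as the arm can. A call with a gripper value outside its range is refused whole. The fingers move at their own pace and stop on an object; the grip force is fixed at half the most. Time passes only in rows, so rows that repeat a pose let the fingers close. It gives the time, the measured TCP pose, the force and the opening at its end, in the units of the state.
- r.get_obs(): the state, without advancing time (a new reading comes with each control period).
- r.grab_frame(name): name is "scene" or "top" or "wrist"; returns (picture, depth): 384x512x3 uint8, blue, green, red; 384x512 float32, m along the optical axis (not along the pixel's ray), 0 where there is no reading.
- r.camera_info(name): a dict with "fx", "fy", "cx", "cy" (pixels), "T" (4x4, takes a point from camera to world coordinates); the wrist camera has in their place "hand_eye" (4x4, takes a point from camera to tool coordinates, whose origin is the TCP and whose axes are the flange's). Camera axes: x right, y down, z forward; pixel columns grow to the right and rows downward; lengths in m; the calibration is good to about 2 mm. A picture is of the moment at which its call begins: read the wrist's pose just before it. camera_info takes no time and is no camera call.
- r.sign_off(): hands the job in, once; it reports no verdict.
The state is a dict: "time_s": time; "joints": joint angles; "joint_vel": joint speeds; "joint_efforts": joint torques, N m; "eef_pos": TCP position; "orientation": TCP orientation; "force": force on the tool from outside, world axes, zero at the start; "ft_torque": the same for the moment, N m; "opening": opening from 0.0 (shut) to 1.0 (fully open).
Only numpy, scipy, OpenCV 4.12 (cv2) and the standard library are available. Lean on these libraries where they do the work, as an engineer would, in place of code of your own. Each camera call takes 0.05 s, during which the arm holds its last target.

## Task

Two of the sliding-door trolleys stored in the open organizer have lost both wheels of one end: take them out and drop them into the green bowl from just above its rim, so that the ceramic is not chipped. Then swing the organizer's clear lid fully shut (the latches can stay undone). Leave the sound trolleys and the floor guide in the organizer, and do not disturb the jar, the spray bottle or the lint brush.

Things in the scene. Friction and masses are not known exactly. Their poses are not given: they have to be found in the camera images.
- organizer: Grey tackle-style organizer, fixed, 330 (its y) x 220 (x) x 60 mm tall. Origin: centre of its underside; +x to the hinged back edge, -x to the latched front. Floor and walls 3 mm thick. Dividers (tops 52 mm above the underside) at x = 0 and y = -54.5, +54.5 make six compartments of 106 x 106 mm: back row centred at x = +54.5, front row at x = -54.5, at y = -109, 0, +109; each holds one piece.
- lid (a joint): Opening angle of the organizer's clear lid, rad: 0 shut, starts near 1.1, stopped at 1.2 by the wire shelf's front rail. A stiff hinge (about 0.45 N m of friction) keeps it where it is left. It leans over the back row, which cannot be reached from straight above: reach in under it with the tool leaning back towards the organizer's front.
- lid_hinge (a point): Middle of the lid's hinge line at the organizer's top back edge: organizer x = +110, y = 0, z = 60 mm. The axes turn with the lid: y along the hinge, -x from the hinge to the free edge, z out of its outer (upper when shut) face.
- lid_edge (a point): Middle of the lid's free edge, 224 mm from the hinge. Lid: flat clear panel 224 x 330 mm, 4 mm thick, 200 g, its inner face passing through the hinge line; grey rim and two latch flaps on the free edge, which hang 30 mm down the front when it is shut.
- wire_shelf: White wire helper shelf, fixed, standing over the organizer's back edge and behind it, 390 mm wide, 200 mm deep. Origin: on the board below the middle of its front rail; x to its back. Deck of wires 170 to 175 mm above the board, legs of 6 mm wire at its four corners.
- broken_a_mid (a point): Trolley whose -x axle has lost its wheels, in the back row, bolt up, any heading; 100 g. Origin: its centre, 26 mm above its underside, on the bolt's axis; x along the body, z along the bolt. Body 56 x 14 mm, 2 to 20 mm up; axles at x = -17, +17; white wheels 22 mm in diameter, 32 over both; 15 mm nut 20 to 25 mm up; then a plain bolt 10 mm thick to 52 mm up, the place to grip it.
- broken_b_mid (a point): The other trolley without wheels on its -x axle, starting in a front-row compartment, bolt up, any heading; same shape, size and origin as broken_a.
- good_a_mid (a point): Sound trolley with all four wheels, back row, bolt up; same sizes and origin as broken_a. To be left.
- good_b_mid (a point): Sound trolley with all four wheels, back row; as good_a. To be left.
- good_c_mid (a point): Sound trolley with all four wheels, front row; as good_a. To be left.
- guide_mid (a point): Black plastic door floor guide, a U channel 50 x 34 x 26 mm, front row; origin at its centre. To be left.
- bowl: Green ceramic catchall bowl, loose, 500 g, rim diameter 160 mm, 55 mm tall, wall 5 mm. Origin: centre of its underside. The collecting place for rejects. It stands left or right of the organizer, near or far.
- bowl_in (a point): Centre of the bowl's inner floor.
- jar: Amber glass jar with twist cap, upright, diameter 72, 110 mm tall; origin: centre of its underside. Bystander.
- spray: White plastic mist spray bottle with a grey pump cap, upright, diameter 54, 185 mm tall; origin: centre of its underside. Bystander.
- brush_mid (a point): Stainless steel lint brush lying beside the organizer, 220 mm long, 48 mm wide, 20 mm tall; origin at mid-length, 12 mm up, x towards its head. Bystander.
Mind the look-alikes: they are no part of the job. Of the things that look like the bowl, take the one that is nearest to the robot's base at the start.

How it is judged:
On the way, in this order (a step that is already met when the one before it is completed fails the run):
1. both wheel-less trolleys lie in the bowl, let go (horizontal distance between each of broken_a_mid, broken_b_mid and bowl_in below 0.065 m and z of each of broken_a_mid, broken_b_mid in the frame of bowl below 0.075 m and contact force between each of broken_a, broken_b and the fingers below 0.05 N), for 0.2 s.
2. the lid is shut (value of joint lid below 0.05 rad), for 0.2 s.
At the end, for the whole second after the job is handed in: Both wheel-less trolleys lie at rest in the bowl (centres within 65 mm of its axis and less than 75 mm above its underside), the bowl upright within 0.2 rad, the lid shut to within 0.05 rad, the three sound trolleys and the guide inside the organizer (all of step 1 and linear speed of each of broken_a, broken_b below 0.03 m/s and angle between bowl's own z axis and vertical below 0.2 rad and value of joint lid below 0.05 rad and z of each of good_a_mid, good_b_mid, good_c_mid, guide_mid in the frame of organizer below 0.06 m and x of good_a_mid in the frame of organizer between -0.11 and 0.11 m and y of good_a_mid in the frame of organizer between -0.165 and 0.165 m and x of good_b_mid in the frame of organizer between -0.11 and 0.11 m and y of good_b_mid in the frame of organizer between -0.165 and 0.165 m and x of good_c_mid in the frame of organizer between -0.11 and 0.11 m and y of good_c_mid in the frame of organizer between -0.165 and 0.165 m and x of guide_mid in the frame of organizer between -0.11 and 0.11 m and y of guide_mid in the frame of organizer between -0.165 and 0.165 m); the robot touches nothing.
It fails at once if a sound trolley or the guide is lifted out of its compartment (z of any of good_a_mid, good_b_mid, good_c_mid, guide_mid in the frame of organizer above 0.075 m).
It fails at once if the jar, spray bottle or lint brush is shoved more than 30 mm (distance of any of jar, spray, brush_mid from where it was at the start of the episode above 0.03 m).
It fails at once if the jar or the spray bottle is tipped over (angle between any of jar, spray's own z axis and vertical above 0.5 rad).
It fails at once if a trolley is dropped into the bowl from a height (falls free faster than 1.4 m/s, a fall of about 10 cm) ((linear speed of broken_a above 1.4 m/s and contact force between broken_a and the fingers below 0.01 N and horizontal distance between broken_a_mid and bowl_in below 0.1 m) or (linear speed of broken_b above 1.4 m/s and contact force between broken_b and the fingers below 0.01 N and horizontal distance between broken_b_mid and bowl_in below 0.1 m)).
It also fails if it takes over 72 s, if anything falls off the work surface, if the arm or the gripper's body presses on something with over 40 N, if the wrist force passes 120 N, or if a joint passes its speed limit or range.

## Working session

There is one attempt and no reset: what is moved stays moved. The work goes in short steps, Python scripts to look and compute and a shell command to move; the robot and the scene stay as the last step left them, time stands still between calls to the robot, and variables do not carry over. Pictures are saved under pics/ and viewed, and the job is handed in when it is done.

```bash
mkdir -p pics; cat > h.py <<'E'
import numpy as np, cv2
from cell import r
from scipy.spatial.transform import Rotation as R
def info(n):
    c=r.camera_info(n); return c
def grab(n,save=None):
    o=r.get_obs(); im,d=r.grab_frame(n)
    if save: cv2.imwrite('pics/'+save+'.png',im); np.savez('pics/'+save+'.npz',im=im,d=d,pos=o['eef_pos'],q=o['orientation'])
    return im,d,o
def camT(n,pos=None,q=None):
    c=r.camera_info(n)
    if 'T' in c: return np.array(c['T'])
    T=np.eye(4); w,x,y,z=q; T[:3,:3]=R.from_quat([x,y,z,w]).as_matrix(); T[:3,3]=pos
    return T@np.array(c['hand_eye'])
def pts(n,d,T):
    c=r.camera_info(n); v,u=np.mgrid[:384,:512]
    P=np.stack([(u-c['cx'])/c['fx']*d,(v-c['cy'])/c['fy']*d,d],-1)
    return P@T[:3,:3].T+T[:3,3]
def ray(n,u,v,z,T):
    c=r.camera_info(n); dd=T[:3,:3]@np.array([(u-c['cx'])/c['fx'],(v-c['cy'])/c['fy'],1]); o=T[:3,3]
    return o+dd*(z-o[2])/dd[2]
E
python3 - <<'E'
from h import *
for n in ['scene','top','wrist']:
    im,d,o=grab(n,n+'0'); print(n,{k:np.round(v,3).tolist() for k,v in r.camera_info(n).items()})
print(r.get_obs()); print(r.finger_overhang)
E
```

```text
scene {'fx': 436.962, 'fy': 436.962, 'cx': 262.463, 'cy': 196.759, 'T': [[0.356, -0.892, 0.278, 0.263], [-0.935, -0.341, 0.103, -0.021], [0.003, -0.297, -0.955, 1.225], [0.0, 0.0, 0.0, 1.0]]}
top {'fx': 372.337, 'fy': 372.337, 'cx': 256.989, 'cy': 192.029, 'T': [[0.017, -0.996, 0.09, 0.503], [-1.0, -0.017, 0.004, 0.119], [-0.003, -0.09, -0.996, 1.174], [0.0, 0.0, 0.0, 1.0]]}
wrist {'fx': 334.332, 'fy': 334.332, 'cx': 253.185, 'cy': 191.004, 'hand_eye': [[0.001, -0.965, -0.262, 0.066], [1.0, 0.0, 0.0, 0.0], [-0.0, -0.262, 0.965, -0.12], [0.0, 0.0, 0.0, 1.0]]}
{'time_s': 0.15, 'joints': array([-1.33756645e+00,  4.91378076e-01,  1.55929120e+00,  3.91933362e-05,
        1.09170143e+00, -1.05608531e-01]), 'joint_vel': array([-0.00081357, -0.00174265, -0.00208654,  0.00246046,  0.00100674,
       -0.00135328]), 'joint_efforts': array([ 2.46571493e-03, -6.18708515e+01, -2.61689562e+01, -7.09579126e-05,
        3.28053808e-03,  3.92691072e-05]), 'eef_pos': array([ 0.20773685, -0.58931973,  0.25289499]), 'orientation': array([-3.89346025e-04,  9.85684310e-01,  1.68600975e-01, -7.45593717e-06]), 'force': array([-0.73874283, -0.5152074 ,  0.14667875]), 'ft_torque': array([-0.01398047, -0.04298063, -0.01742856]), 'opening': 1.0030976456782128}
0.022
```

View pics/scene0.png

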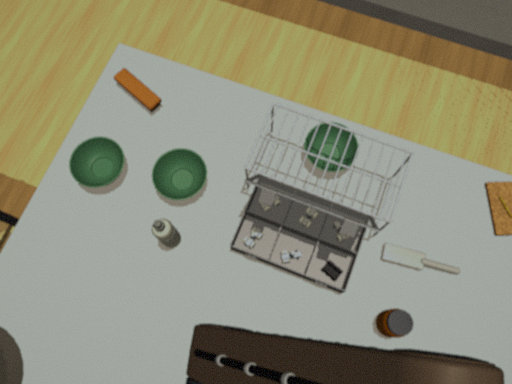

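View pics/top0.png

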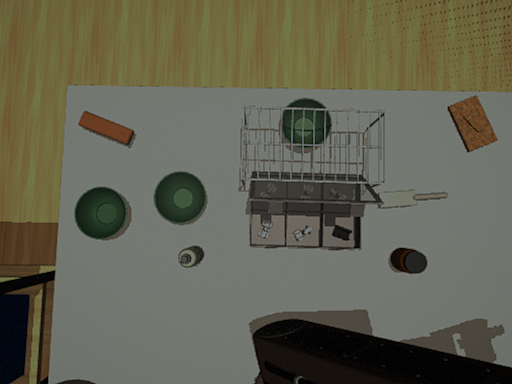

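View pics/wrist0.png

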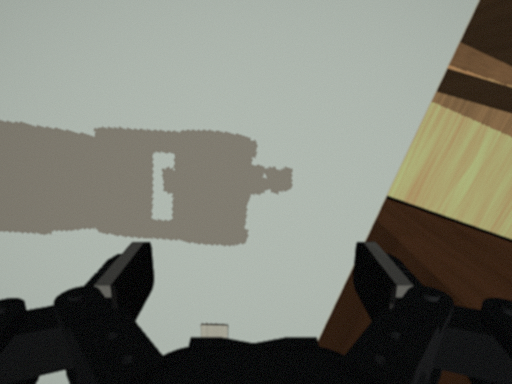

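The scene shows three green bowls (two on the left, one under the shelf), the spray bottle on the left, the jar and lint brush on the right, and the organizer in the middle. I'll zoom in and measure.

```bash
python3 - <<'E'
from h import *
a=np.load('pics/scene0.npz'); b=np.load('pics/top0.npz')
A=cv2.resize(a['im'][170:300,220:390],None,fx=4.4,fy=4.4,interpolation=cv2.INTER_CUBIC)
A=cv2.convertScaleAbs(A,alpha=1.5); cv2.imwrite('pics/sc_z.png',A)
B=cv2.resize(b['im'][160:260,235:400],None,fx=4.8,fy=4.8,interpolation=cv2.INTER_CUBIC)
cv2.imwrite('pics/top_z.png',cv2.convertScaleAbs(B,alpha=1.5))
for n,f in (('top',b),('scene',a)):
    T=camT(n); P=pts(n,f['d'],T); hsv=cv2.cvtColor(f['im'],cv2.COLOR_BGR2HSV)
    m=cv2.inRange(hsv,(55,80,20),(95,255,255))
    k,l,s,c=cv2.connectedComponentsWithStats(m)
    for i in range(1,k):
        if s[i,4]>200:
            # rim: highest points
            q=P[(l==i)&(f['d']>0)]; q=q[(q[:,2]>0.045)&(q[:,2]<.065)]
            (cx,cy),rad=cv2.minEnclosingCircle(q[:,:2].astype(np.float32)); print(n,c[i],s[i],'rim',cx,cy,rad,np.hypot(cx,cy))
T=camT('top');P=pts('top',b['d'],T)
for nm,(u,v) in dict(fl=(250,247),fr=(361,248),spray=(187,258),jar=(415,261),bru=(385,200)).items(): print(nm,P[v,u])
E
```

```text
top [319.10572687 126.50220264] [315 111   9  33 227] rim 0.7651261687278748 -0.0670747458934784 0.010628120973706245 0.7680605937091624
top [174.80788177 202.6683087 ] [154 179  48  43 609] rim 0.5507990717887878 0.4033511281013489 0.04768229275941849 0.6826944778039595
top [100.13660671 212.64316966] [  75  187   51   52 2057] rim 0.5338553786277771 0.5945751667022705 0.0785306841135025 0.7990752118222915
scene [318.6097561  138.36585366] [310 124  18  29 205] rim 0.8737847805023193 0.015929993242025375 0.012353334575891495 0.8739299785006676
scene [ 96.56910995 161.88795812] [  70  138   54   48 1910] rim 0.5347655415534973 0.5888762474060059 0.07751274853944778 0.7954554790759724
scene [178.74569892 173.61505376] [ 153  150   53   49 1860] rim 0.5846378207206726 0.3534606397151947 0.07584791630506516 0.6831806534474553
fl [ 0.43576751  0.14290813 -0.00094822]
fr [ 0.43868407 -0.20428317 -0.00207116]
spray [0.41376694 0.30638617 0.17280727]
jar [ 0.41116932 -0.32518503  0.11038973]
bru [ 0.58901099 -0.27456851  0.01770867]
```

View pics/sc_z.png

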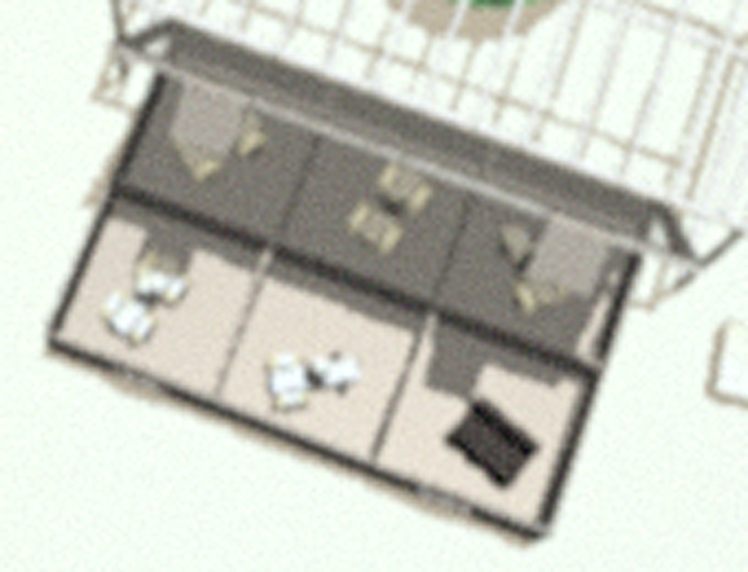

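View pics/top_z.png

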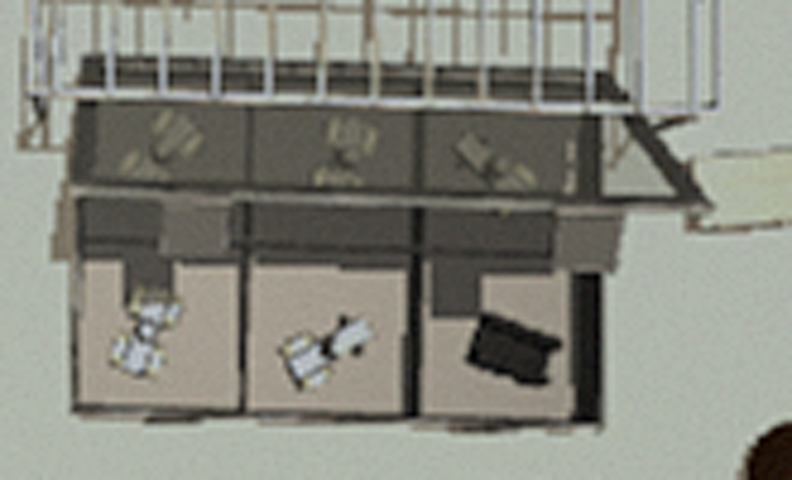

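Front middle looks like a trolley missing one wheel pair; the back row needs a closer look. First I'll measure the organizer's pose.

```bash
python3 - <<'E'
from h import *
for n in('top','scene'):
    f=np.load(f'pics/{n}0.npz'); T=camT(n); P=pts(n,f['d'],T)
    m=(f['d']>0)&(P[...,2]>.05)&(P[...,2]<.068)&(P[...,0]>.38)&(P[...,0]<.72)&(P[...,1]>-.24)&(P[...,1]<.2)
    q=P[m]; print(n,m.sum(),q.min(0),q.max(0))
    fr=q[q[:,0]<q[:,0].min()+.03]
    rc=cv2.minAreaRect(q[:,:2].astype(np.float32)); print(rc)
    print('box',cv2.boxPoints(rc))
    # bowl
    m=(f['d']>0)&(P[...,2]>.048)&(P[...,2]<.066)&(P[...,0]>.48)&(P[...,0]<.68)&(P[...,1]>.25)&(P[...,1]<.45)
    print('bowl',cv2.minEnclosingCircle(P[m][:,:2].astype(np.float32)),m.sum())
    # lid/shelf
    for lo,hi in((.165,.18),(.18,.3)):
        m=(f['d']>0)&(P[...,2]>lo)&(P[...,2]<hi)&(P[...,0]>.45)&(P[...,0]<.9)&(P[...,1]>-.27)&(P[...,1]<.23)
        q=P[m]; print(lo,m.sum(),q.min(0),q.max(0)) if m.sum() else 0
        if lo==.165:
            e=q[q[:,0]<q[:,0].min()+.02]; print(' front rail near',e.mean(0))
        else: print(np.percentile(q,[2,50,98],axis=0))
E
```

```text
top 463 [ 0.43789107 -0.21851548  0.0500196 ] [0.6652062  0.16917621 0.06795782]
((0.5515080690383911, -0.023399993777275085), (0.38772010803222656, 0.2245035618543625), 89.033203125)
box [[ 0.43600127 -0.21533842]
 [ 0.66047287 -0.21912648]
 [ 0.66701484  0.16853844]
 [ 0.44254327  0.17232649]]
bowl ((0.5844492316246033, 0.35861527919769287), 0.07993187755346298) 403
0.165 2607 [ 0.60257958 -0.2258409   0.165028  ] [0.83063985 0.17140176 0.17997463]
 front rail near [ 0.6111131  -0.04407871  0.17235106]
0.18 2231 [ 0.53023937 -0.20605407  0.18000255] [0.81475821 0.14351993 0.27237883]
[[ 0.53489404 -0.17802082  0.18207748]
 [ 0.57714918 -0.02159611  0.23814872]
 [ 0.60476116  0.1358395   0.26869736]]
scene 721 [ 0.43745777 -0.22748362  0.05002842] [0.62846459 0.14064901 0.06799845]
((0.5338258743286133, -0.04330337047576904), (0.36593055725097656, 0.18905332684516907), 89.254150390625)
box [[ 0.43692553 -0.22502267]
 [ 0.62596285 -0.22748363]
 [ 0.6307262   0.13841593]
 [ 0.4416889   0.14087689]]
bowl ((0.5855021476745605, 0.3534791171550751), 0.08023198693990707) 423
0.165 2646 [ 0.6045402  -0.23074827  0.16510895] [0.83313022 0.16716645 0.17996417]
 front rail near [ 0.61669169 -0.08046685  0.17317136]
0.18 1448 [ 0.52967922 -0.22914701  0.18006314] [0.81355325 0.13858395 0.27288046]
[[ 0.53360742 -0.18216708  0.18226088]
 [ 0.5674007  -0.03284066  0.25751689]
 [ 0.60616035  0.12989517  0.26978286]]
```

```bash
python3 - <<'E'
from h import *
for n in('top','scene'):
    f=np.load(f'pics/{n}0.npz'); T=camT(n); P=pts(n,f['d'],T)
    m=(f['d']>0)&(P[...,2]>.05)&(P[...,2]<.068)&(P[...,0]>.425)&(P[...,0]<.455)&(P[...,1]>-.24)&(P[...,1]<.2)
    q=P[m]; c=np.polyfit(q[:,1],q[:,0],1); print(n,'front',c,np.percentile(q[:,1],[0,1,5,95,99,100]))
    m=(f['d']>0)&(P[...,2]>.05)&(P[...,2]<.068)&(P[...,0]>.455)&(P[...,0]<.54)
    q=P[m]; ys=np.histogram(q[:,1],bins=np.arange(-.25,.2,.01)); print(list(zip(np.round(ys[1][:-1],2),ys[0])))
    m=(f['d']>0)&(P[...,2]>.2)&(P[...,0]<.6)&(P[...,0]>.5)&(P[...,1]>-.27)&(P[...,1]<.23)
    q=P[m]; print('lid',np.percentile(q,[0.2,1,50,99,99.8],axis=0).round(3)); e=q[q[:,2]>.258]; print('edge',np.polyfit(e[:,1],e[:,0],1),e.mean(0))
E
```

```text
top front [0.0113081  0.44216629] [-0.1815333  -0.18144992 -0.17462758  0.13895309  0.14477985  0.14486461]
[(np.float64(-0.25), np.int64(0)), (np.float64(-0.24), np.int64(0)), (np.float64(-0.23), np.int64(0)), (np.float64(-0.22), np.int64(0)), (np.float64(-0.21), np.int64(0)), (np.float64(-0.2), np.int64(0)), (np.float64(-0.19), np.int64(53)), (np.float64(-0.18), np.int64(0)), (np.float64(-0.17), np.int64(0)), (np.float64(-0.16), np.int64(0)), (np.float64(-0.15), np.int64(0)), (np.float64(-0.14), np.int64(0)), (np.float64(-0.13), np.int64(0)), (np.float64(-0.12), np.int64(0)), (np.float64(-0.11), np.int64(0)), (np.float64(-0.1), np.int64(0)), (np.float64(-0.09), np.int64(0)), (np.float64(-0.08), np.int64(29)), (np.float64(-0.07), np.int64(0)), (np.float64(-0.06), np.int64(0)), (np.float64(-0.05), np.int64(0)), (np.float64(-0.04), np.int64(0)), (np.float64(-0.03), np.int64(5)), (np.float64(-0.02), np.int64(6)), (np.float64(-0.01), np.int64(0)), (np.float64(0.0), np.int64(0)), (np.float64(0.01), np.int64(0)), (np.float64(0.02), np.int64(0)), (np.float64(0.03), np.int64(27)), (np.float
[... 1760 characters left out ...]
p.int64(10)), (np.float64(0.04), np.int64(0)), (np.float64(0.05), np.int64(0)), (np.float64(0.06), np.int64(0)), (np.float64(0.07), np.int64(0)), (np.float64(0.08), np.int64(1)), (np.float64(0.09), np.int64(9)), (np.float64(0.1), np.int64(0)), (np.float64(0.11), np.int64(0)), (np.float64(0.12), np.int64(0)), (np.float64(0.13), np.int64(44)), (np.float64(0.14), np.int64(2)), (np.float64(0.15), np.int64(0)), (np.float64(0.16), np.int64(0)), (np.float64(0.17), np.int64(0)), (np.float64(0.18), np.int64(0))]
lid [[ 0.53  -0.189  0.2  ]
 [ 0.532 -0.186  0.201]
 [ 0.565 -0.033  0.26 ]
 [ 0.597  0.134  0.271]
 [ 0.599  0.138  0.272]]
edge [0.01567001 0.55697803] [ 0.55651593 -0.02948938  0.26376129]
```

```bash
cat >> h.py <<'E'
def Rt(lean,yaw=0,flip=1):
    # lean (deg): tool z leans to +X'; flip=1: camera (tool x) on robot side
    l=np.radians(lean); z=np.array([np.sin(l),0,-np.cos(l)]); x=-flip*np.array([np.cos(l),0,np.sin(l)])
    M=np.stack([x,np.cross(z,x),z],1); return R.from_euler('z',yaw,degrees=True)*R.from_matrix(M)
def plan(*wps):
    """wps: (pos,R) world -> prints delta_pos mm & rotvec deg from current (assumes commanded~measured)"""
    o=r.get_obs(); w,x,y,z=o['orientation']; R0=R.from_quat([x,y,z,w]); p=o['eef_pos']
    print('at',p.round(4),'t',o['time_s'],'j',np.round(o['joints'],2))
    for P,Rg in wps:
        print('d',(R0.inv().apply(np.array(P)-p)).round(4).tolist(),'rot',np.degrees((R0.inv()*Rg).as_rotvec()).round(2).tolist(),'dist',np.linalg.norm(P-p).round(3))
E
python3 - <<'E'
from h import *
plan(([.43,-.30,.30],Rt(0)),([.43,-.022,.28],Rt(35)),([.537,-.022,.131],Rt(35)))
E
```

```text
at [ 0.2077 -0.5893  0.2529] t 0.15 j [-1.34  0.49  1.56  0.    1.09 -0.11]
d [0.3058, -0.199, -0.0469] rot [-0.0, -0.06, -160.59] dist 0.368
d [0.3982, -0.4612, -0.0267] rot [-48.5, -8.36, -153.83] dist 0.61
d [0.4991, -0.4255, 0.1223] rot [-48.5, -8.36, -153.83] dist 0.667
```

```bash
python3 -m jog '{"gripper":[0.4,0.4,0.4,0.4,0.4,0.4,0.4,0.4,0.4,0.4,0.4,0.4,0.4,0.4,0.4,0.4,0.4,0.4,0.4,0.4],"delta_pos":[[0.306,-0.199,-0.047],[0.306,-0.199,-0.047],[0.306,-0.199,-0.047],[0.306,-0.199,-0.047],[0.306,-0.199,-0.047],[0.306,-0.199,-0.047],[0.306,-0.199,-0.047],[0.306,-0.199,-0.047],[0.398,-0.461,-0.027],[0.398,-0.461,-0.027],[0.398,-0.461,-0.027],[0.398,-0.461,-0.027],[0.398,-0.461,-0.027],[0.398,-0.461,-0.027],[0.398,-0.461,-0.027],[0.398,-0.461,-0.027],[0.398,-0.461,-0.027],[0.398,-0.461,-0.027],[0.398,-0.461,-0.027],[0.398,-0.461,-0.027]],"rotation":[[0,0,-160],[0,0,-160],[0,0,-160],[0,0,-160],[0,0,-160],[0,0,-160],[0,0,-160],[0,0,-160],[-48.5,-8.4,-153.8],[-48.5,-8.4,-153.8],[-48.5,-8.4,-153.8],[-48.5,-8.4,-153.8],[-48.5,-8.4,-153.8],[-48.5,-8.4,-153.8],[-48.5,-8.4,-153.8],[-48.5,-8.4,-153.8],[-48.5,-8.4,-153.8],[-48.5,-8.4,-153.8],[-48.5,-8.4,-153.8],[-48.5,-8.4,-153.8]]}'
python3 - <<'E'
from h import *
plan(([.43,-.022,.28],Rt(35)),([.537,-.022,.131],Rt(35)))
o=r.get_obs();w,x,y,z=o['orientation'];print(R.from_quat([x,y,z,w]).as_matrix().round(2),Rt(35).as_matrix().round(2))
E
```

```text
time_s: 2.15
eef_pos: [0.4295, -0.0212, 0.2798]
orientation: [0.284, 0.05, 0.957, 0.003]
force: [-0.4, 0.1, 0.1]
opening: 0.402
at [ 0.4295 -0.0212  0.2798] t 2.15 j [-0.27  0.03  2.27  0.44  0.3  -2.13]
d [-0.0006, -0.0007, 0.0001] rot [-1.37, -1.93, -5.56] dist 0.001
d [-0.0087, 0.0041, 0.1833] rot [-1.37, -1.93, -5.56] dist 0.184
[[-0.83  0.09  0.54]
 [ 0.1   1.   -0.02]
 [-0.54  0.03 -0.84]] [[-0.82  0.    0.57]
 [ 0.    1.    0.  ]
 [-0.57  0.   -0.82]]
```

```bash
python3 -m jog '{"gripper":[0.4,0.4,0.4,0.4,0.4,0.4],"delta_pos":[[-0.009,0.004,0.183],[-0.009,0.004,0.183],[-0.009,0.004,0.183],[-0.009,0.004,0.183],[-0.009,0.004,0.183],[-0.009,0.004,0.183]],"rotation":[[-1.4,-1.9,-5.6],[-1.4,-1.9,-5.6],[-1.4,-1.9,-5.6],[-1.4,-1.9,-5.6],[-1.4,-1.9,-5.6],[-1.4,-1.9,-5.6]]}'
python3 - <<'E'
from h import *
plan(([.537,-.022,.131],Rt(35)))
im,d,o=grab('wrist','w1')
cv2.imwrite('pics/w1b.png',cv2.resize(cv2.convertScaleAbs(cv2.rotate(im,cv2.ROTATE_180),alpha=1.6),(768,576)))
E
```

```text
time_s: 2.75
eef_pos: [0.5567, -0.0111, 0.1666]
orientation: [0.27, 0.006, 0.963, -0.011]
force: [-0.6, 0.0, -0.2]
opening: 0.401
at [ 0.5567 -0.0111  0.1666] t 2.75 j [-0.16  0.42  2.14  0.98  0.07 -2.68]
d [0.0352, -0.0106, 0.0204] rot [-1.45, -3.68, -0.29] dist 0.042
```

View pics/w1b.png

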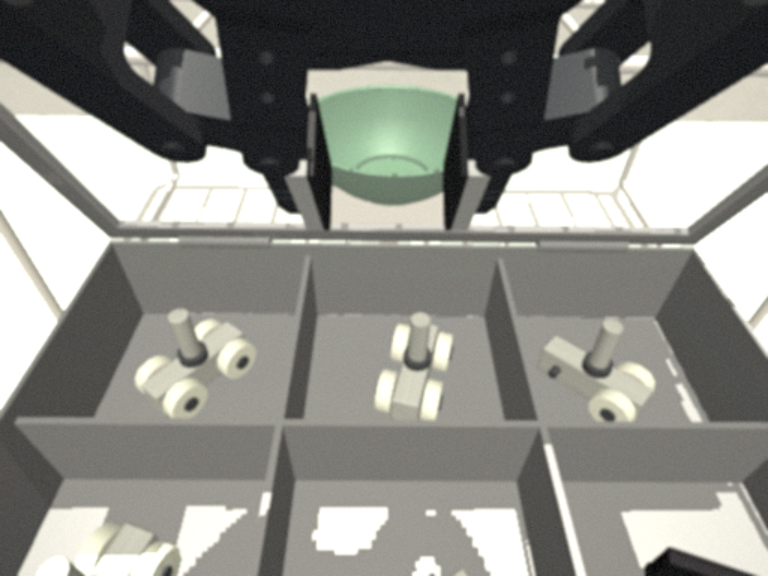

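The view is clear: in the back row only the right trolley (about px (597,370)) lacks wheels on one end. The arm's wrist is near its limit, so I'll fit a kinematic model to plan the lean.

```bash
cat > kin.py <<'E'
from h import *
from scipy.optimize import least_squares
def fk(j,p):
    a1,h,a2,a3,e,d,lat=p
    Rz=lambda a:R.from_euler('z',a); Ry=lambda a:R.from_euler('y',a)
    B=Rz(j[0]); S=B*Ry(j[1]); E=S*Ry(j[2]); W=E*Rz(j[3]); V=W*Ry(j[4]); F=V*Rz(j[5])
    x=B.apply([a1,lat,h])+S.apply([0,0,a2])+E.apply([e,0,a3])+V.apply([0,0,d])
    return x,F
LO=np.array([-3.1,-.84,.05,-1.13,.06,-2.69]);HI=np.array([3.1,2.19,2.79,4.28,2.93,2.69])
E
python3 - <<'E'
from kin import *
o=r.get_obs(); print(o['joints'].tolist(),o['eef_pos'].tolist(),o['orientation'].tolist())
D=[([-1.33756645e+00,4.91378076e-01,1.55929120e+00,3.9e-05,1.0917,-1.05608531e-01],[0.20773685,-0.58931973,0.25289499]),([-.27,.03,2.27,.44,.3,-2.13],[.4295,-.0212,.2798]),(o['joints'],o['eef_pos'])]
for j,x in D: 
    F=fk(j,[0]*7)[1]; print('z',F.as_matrix()[:,2].round(3),'x',F.as_matrix()[:,0].round(3))
def f(q): return np.concatenate([(fk(j,[q[0],q[1],q[2],q[3],q[4],q[5],q[6]])[0]-x)*w for (j,x),w in zip(D,(1,.1,1))])
for fix in (0,1):
    s=least_squares(lambda q:np.append(f(q),1e-3*np.array([q[0],q[4]])*(100 if fix else 1)),[0,.15,.5,.4,0,.2,.07]); print(s.x.round(4),np.abs(s.fun).max())
E
```

```text
[-0.1644434734925042, 0.42202182602394556, 2.1368943638702325, 0.9805908352138041, 0.07202474556942846, -2.6846290820911314] [0.5563564274253833, -0.011388399103554016, 0.16576273951825438] [0.2691422582108459, 0.006431701791803069, 0.963011661628364, -0.011384973649722853]
z [-0.     0.001 -1.   ] x [-0.332  0.943  0.001]
z [ 0.548 -0.021 -0.836] x [-0.087 -0.996 -0.032]
z [ 0.518 -0.025 -0.855] x [-0.019 -1.     0.018]
[0.0022 0.1946 0.5848 0.4091 0.0421 0.231  0.066 ] 0.00021682441429735078
[0.0063 0.1239 0.6022 0.3846 0.0224 0.2041 0.0668] 0.002241006991694529
```

```bash
python3 - <<'E'
from kin import *
f=np.load('pics/w1.npz'); T=camT('wrist',f['pos'],f['q']); P=pts('wrist',f['d'],T)
for nm,(a,b),z in(('top',(612,326),.055),('nut',(597,360),.028),('mid top',(421,320),.055),('left top',(180,317),.055),('front wall?',(300,425),.055)):
    u,v=511-a/1.5,383-b/1.5; print(nm,ray('wrist',u,v,z,T).round(4),P[int(v),int(u)].round(4))
t=np.load('pics/top0.npz');P=pts('top',t['d'],camT('top'))
for n in('top','scene'):
    t=np.load(f'pics/{n}0.npz');P=pts(n,t['d'],camT(n));m=(t['d']>0)&(P[...,2]>.046)&(P[...,2]<.064)&(P[...,0]>.452)&(P[...,0]<.535)
    for lo,hi in((-.06,0),(.05,.125)):
        mm=m&(P[...,1]>lo)&(P[...,1]<hi); print(n,np.median(P[mm],axis=0).round(4),mm.sum(),np.argwhere(mm).mean(0))
p=[0.0022,0.1946,0.5848,0.4091,0.0421,0.231,0.066]
G=R.from_euler('z',90,degrees=True)
def ik(pos,Rg,seed):
    def g(j):
        x,F=fk(j,p); return np.r_[(x-pos)*10,((F*G).inv()*Rg).as_rotvec()]
    s=least_squares(g,np.clip(seed,LO+1e-6,HI-1e-6),bounds=(LO,HI)); return s.x,np.abs(s.fun).max()
bolt=np.array([.605,-.135,.048])
for flip in(1,-1):
  for lean in(30,35,40,45,50):
   for yaw in (0,15,30):
    Rg=Rt(lean,yaw,flip); pos=bolt-Rg.apply([0,0,.011]); best=None
    for j4 in(0,1.5,3.1):
     for j6 in(-2,0,2):
      j,e=ik(pos,Rg,[-.2,.6,1.8,j4,.4,j6])
      if e<1e-2: print(flip,lean,yaw,j.round(2)); break
E
```

```text
top [ 0.6004 -0.1238  0.055 ] [ 0.6    -0.1237  0.0548]
nut [ 0.6008 -0.1249  0.028 ] [ 0.5974 -0.1224  0.0324]
mid top [ 0.6044 -0.0307  0.055 ] [ 0.6035 -0.0309  0.0553]
left top [0.6065 0.0865 0.055 ] [0.6062 0.0865 0.0545]
front wall? [0.5469 0.022  0.055 ] [0.5495 0.0228 0.05  ]
top [ 0.4861 -0.019   0.0533] 11 [232.45454545 304.45454545]
top [0.4931 0.098  0.0557] 8 [228.875 264.875]
scene [ 0.4856 -0.0258  0.0554] 13 [252.61538462 292.38461538]
scene [0.4939 0.0933 0.0554] 12 [234.25       252.41666667]
1 30 0 [-0.4   0.68  2.04  1.91  0.21  2.44]
1 30 0 [-0.4   0.68  2.04  1.91  0.21  2.44]
1 30 0 [-0.4   0.68  2.04  1.91  0.21  2.44]
1 30 15 [-0.46  0.69  2.01  1.48  0.34  2.59]
1 30 15 [-0.46  0.69  2.01  1.48  0.34  2.59]
1 30 15 [-0.46  0.69  2.01  1.48  0.34  2.59]
1 30 30 [-0.5   0.71  1.96  1.2   0.48  2.61]
1 30 30 [-0.5   0.71  1.96  1.2   0.48  2.61]
1 30 30 [-0.5   0.71  1.96  1.2   0.48  2.61]
1 35 0 [-0.42  0.69  2.09  2.29  0.31  2.05]
1 35 0 [-0.42  0.69  2.09  2.29  0.31  2.05]
1 35 0 [-0.42  0.69  2.09  2.29  0.31  2.05]
1 35 15 [-0.48  0.7   2.05  1.78  0.41
[... 2870 characters left out ...]
1 45 15 [-0.53  0.75  2.12  2.09  0.62 -1.23]
-1 45 15 [-0.53  0.75  2.12  2.09  0.62 -1.23]
-1 45 15 [-0.53  0.75  2.12  2.09  0.62 -1.23]
-1 45 30 [-0.58  0.76  2.04  1.67  0.69 -1.08]
-1 45 30 [-0.58  0.76  2.04  1.67  0.69 -1.08]
-1 45 30 [-0.58  0.76  2.04  1.67  0.69 -1.08]
-1 50 0 [-0.46  0.77  2.2   2.6   0.73 -1.46]
-1 50 0 [-0.46  0.77  2.2   2.6   0.73 -1.46]
-1 50 0 [-0.46  0.77  2.2   2.6   0.73 -1.46]
-1 50 15 [-0.55  0.78  2.15  2.17  0.74 -1.34]
-1 50 15 [-0.55  0.78  2.15  2.17  0.74 -1.34]
-1 50 15 [-0.55  0.78  2.15  2.17  0.74 -1.34]
-1 50 30 [-0.61  0.79  2.06  1.75  0.78 -1.19]
-1 50 30 [-0.61  0.79  2.06  1.75  0.78 -1.19]
-1 50 30 [-0.61  0.79  2.06  1.75  0.78 -1.19]
```

```bash
cat >> kin.py <<'E'
p=[0.0022,0.1946,0.5848,0.4091,0.0421,0.231,0.066]
G=R.from_euler('z',90,degrees=True)
def ik(pos,Rg,seed):
    def g(j):
        x,F=fk(j,p); return np.r_[(x-pos)*10,((F*G).inv()*Rg).as_rotvec()]
    s=least_squares(g,np.clip(seed,LO+1e-6,HI-1e-6),bounds=(LO,HI)); return s.x,np.abs(s.fun).max()
def Rdown(xyaw):  # tool down, tool x at world yaw (deg)
    return R.from_euler('z',xyaw,degrees=True)*R.from_euler('x',180,degrees=True)
E
python3 - <<'E'
from kin import *
plan(([.44,-.02,.29],Rt(33)),([.46,-.02,.26],Rdown(90)),([.486,-.022,.18],Rdown(90)))
print(ik([.486,-.022,.18],Rdown(90),[0,.3,2,0,.6,0]))
E
```

```text
at [ 0.5564 -0.0114  0.1658] t 2.8 j [-0.16  0.42  2.14  0.98  0.07 -2.68]
d [0.035, -0.0131, -0.1663] rot [-1.46, -1.77, -0.34] dist 0.17
d [0.0335, -0.0121, -0.1303] rot [23.39, 25.46, 86.82] dist 0.135
d [0.0527, -0.0122, -0.0484] rot [23.39, 25.46, 86.82] dist 0.073
(array([-1.81319774e-01,  3.95800881e-01,  1.97651271e+00, -3.72190918e-15,
        7.69279058e-01, -1.81319774e-01]), np.float64(4.9960036108132044e-15))
```

```bash
python3 -m jog '{"gripper":[0.4,0.4,0.4,0.4,0.4,0.4,0.4,0.4,0.4,0.4,0.4,0.4,0.4,0.4,0.4,0.4,0.4,0.4],"delta_pos":[[0.035,-0.013,-0.166],[0.035,-0.013,-0.166],[0.035,-0.013,-0.166],[0.035,-0.013,-0.166],[0.034,-0.012,-0.13],[0.034,-0.012,-0.13],[0.034,-0.012,-0.13],[0.034,-0.012,-0.13],[0.034,-0.012,-0.13],[0.034,-0.012,-0.13],[0.034,-0.012,-0.13],[0.034,-0.012,-0.13],[0.034,-0.012,-0.13],[0.034,-0.012,-0.13],[0.053,-0.012,-0.048],[0.053,-0.012,-0.048],[0.053,-0.012,-0.048],[0.053,-0.012,-0.048]],"rotation":[[0,0,0],[0,0,0],[0,0,0],[0,0,0],[23.4,25.5,86.8],[23.4,25.5,86.8],[23.4,25.5,86.8],[23.4,25.5,86.8],[23.4,25.5,86.8],[23.4,25.5,86.8],[23.4,25.5,86.8],[23.4,25.5,86.8],[23.4,25.5,86.8],[23.4,25.5,86.8],[23.4,25.5,86.8],[23.4,25.5,86.8],[23.4,25.5,86.8],[23.4,25.5,86.8]]}'
python3 - <<'E'
from kin import *
plan(([.486,-.022,.18],Rdown(90)))
im,d,o=grab('wrist','w2')
cv2.imwrite('pics/w2b.png',cv2.resize(cv2.convertScaleAbs(im,alpha=1.6),(768,576)))
E
```

```text
time_s: 4.6
eef_pos: [0.4841, -0.022, 0.1825]
orientation: [0.001, 0.706, 0.708, 0.001]
force: [0.0, -0.3, 0.6]
opening: 0.402
at [ 0.4841 -0.022   0.1825] t 4.6 j [-0.18  0.39  1.98  0.    0.77 -0.18]
d [-0.0, 0.0019, 0.0025] rot [0.14, 0.02, 0.15] dist 0.003
```

View pics/w2b.png

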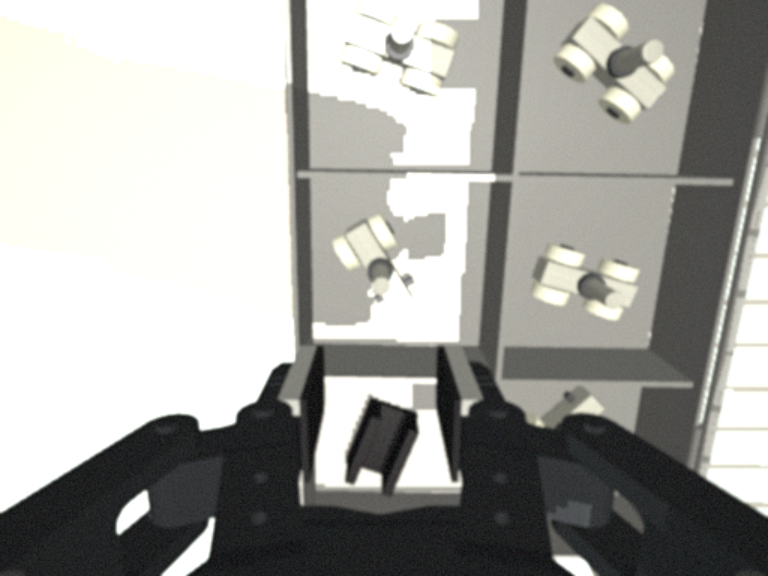

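The front-middle trolley lacks wheels on one end; its bolt top is at display (378,288), its bare axle near (405,280). Now to compute the bolt position.

```bash
python3 - <<'E'
from kin import *
f=np.load('pics/w2.npz'); T=camT('wrist',f['pos'],f['q']); P=pts('wrist',f['d'],T)
print(ray('wrist',378/1.5,288/1.5,.055,T),P[192,252])
m=(P[...,2]>.05)&(P[...,2]<.06)&(f['d']>0); m[:170]=0;m[205:]=0;m[:,:235]=0;m[:,270:]=0
print(P[m].mean(0),P[m].min(0),P[m].max(0),m.sum())
b=P[m].mean(0)
plan(([b[0],b[1],.04],Rdown(90)),)
E
```

```text
[ 0.4837228  -0.02388188  0.055     ] [ 0.48372158 -0.02419893  0.05384419]
[ 0.48542945 -0.02301203  0.0536983 ] [ 0.480595   -0.02867038  0.0501095 ] [ 0.48991315 -0.01843247  0.05582887] 133
at [ 0.4843 -0.0218  0.1832] t 4.65 j [-0.18  0.39  1.98  0.    0.77 -0.18]
d [-0.0011, 0.0005, 0.1432] rot [0.24, 0.03, 0.15] dist 0.143
```

```bash
python3 -m jog '{"gripper":[0.4,0.4,0.4,0.4,0.4,0,0,0,0,0],"delta_pos":[[-0.001,0.001,0.05],[-0.001,0.001,0.09],[-0.001,0.001,0.12],[-0.001,0.001,0.129],[-0.001,0.001,0.129],[-0.001,0.001,0.129],[-0.001,0.001,0.129],[-0.001,0.001,0.129],[-0.001,0.001,0.129],[-0.001,0.001,0.129]],"rotation":[[0,0,0],[0,0,0],[0,0,0],[0,0,0],[0,0,0],[0,0,0],[0,0,0],[0,0,0],[0,0,0],[0,0,0]]}'
```

```text
time_s: 5.65
eef_pos: [0.4876, -0.0229, 0.0549]
orientation: [0.003, 0.707, 0.707, 0.002]
force: [0.2, 0.4, 8.1]
opening: 0.084
```

```bash
python3 -m jog '{"gripper":[0,0,0,0,0,0,0,0],"delta_pos":[[0,-0.005,-0.04],[0,-0.02,-0.09],[0,-0.03,-0.14],[0,-0.03,-0.19],[0,-0.03,-0.24],[0,-0.03,-0.286],[0,-0.03,-0.286],[0,-0.03,-0.286]],"rotation":[[0,0,0],[0,0,0],[0,0,0],[0,0,0],[0,0,0],[0,0,0],[0,0,0],[0,0,0]]}'
python3 - <<'E'
from kin import *
plan(([.57,.356,.34],Rdown(90)),([.57,.356,.105],Rdown(90)))
im,d,o=grab('wrist','w3')
cv2.imwrite('pics/w3b.png',cv2.convertScaleAbs(im,alpha=1.6))
E
```

```text
time_s: 6.45
eef_pos: [0.455, -0.0227, 0.3405]
orientation: [0.002, 0.707, 0.707, 0.002]
force: [-0.3, 0.4, -1.2]
opening: 0.088
at [ 0.455  -0.0227  0.3405] t 6.45 j [-0.2   0.15  1.83  0.    1.16 -0.2 ]
d [0.3786, 0.1152, 0.0011] rot [0.38, 0.03, 0.03] dist 0.396
d [0.3787, 0.1136, 0.2361] rot [0.38, 0.03, 0.03] dist 0.461
```

View pics/w3b.png

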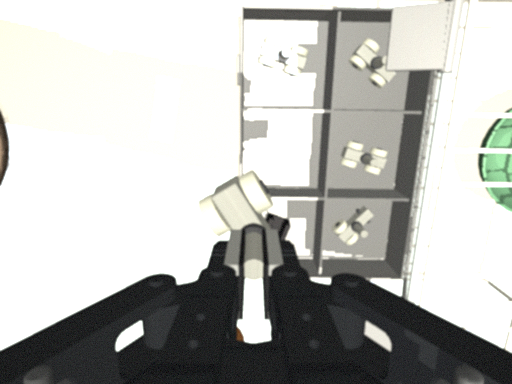

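The trolley is held (around px (240,210)), and the front-middle compartment is empty. Moving to the bowl.

```bash
python3 -m jog '{"gripper":[0,0,0,0,0,0,0,0,0,0,0,0],"delta_pos":[[0.379,0.115,0],[0.379,0.115,0],[0.379,0.115,0],[0.379,0.115,0],[0.379,0.115,0],[0.379,0.115,0],[0.379,0.115,0],[0.379,0.115,0],[0.379,0.115,0],[0.379,0.115,0.05],[0.379,0.115,0.1],[0.379,0.115,0.1]],"rotation":[[0,0,0],[0,0,0],[0,0,0],[0,0,0],[0,0,0],[0,0,0],[0,0,0],[0,0,0],[0,0,0],[0,0,0],[0,0,0],[0,0,0]]}'
python3 - <<'E'
from kin import *
plan(([.57,.356,.105],Rdown(90)))
im,d,o=grab('wrist','w4')
cv2.imwrite('pics/w4b.png',cv2.convertScaleAbs(im,alpha=1.6))
T=camT('wrist',o['eef_pos'],o['orientation']);P=pts('wrist',d,T);m=(d>0)&(P[...,2]>.049)&(P[...,2]<.06)&(np.hypot(P[...,0]-.585,P[...,1]-.356)<.12)
q=P[m][:,:2]
from scipy.optimize import least_squares
s=least_squares(lambda c:np.hypot(q[:,0]-c[0],q[:,1]-c[1])-.078,[.585,.356],loss='soft_l1',f_scale=.003);print(s.x,len(q),np.abs(s.fun).mean())
E
```

```text
time_s: 7.7
eef_pos: [0.568, 0.3545, 0.2317]
orientation: [-0.001, 0.707, 0.707, -0.005]
force: [-0.7, -0.3, -0.9]
opening: 0.091
at [0.568  0.3545 0.2317] t 7.7 j [ 0.46  0.58  1.46 -0.    1.12  0.46]
d [0.0022, 0.0032, 0.1266] rot [-0.53, 0.33, 0.01] dist 0.127
[0.58393718 0.35427381] 3511 0.0024367183841196823
```

View pics/w4b.png

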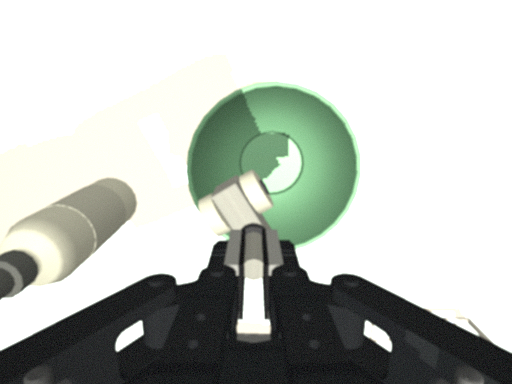

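```bash
python3 -m jog '{"gripper":[0,0,0,0,0,0,0.35,0.35,0.35,0.35],"delta_pos":[[0.001,0.012,0.04],[0.001,0.012,0.08],[0.001,0.012,0.115],[0.001,0.012,0.127],[0.001,0.012,0.127],[0.001,0.012,0.127],[0.001,0.012,0.127],[0.001,0.012,0.127],[0.001,0.012,0.127],[0.001,0.012,0.127]],"rotation":[[0,0,0],[0,0,0],[0,0,0],[0,0,0],[0,0,0],[0,0,0],[0,0,0],[0,0,0],[0,0,0],[0,0,0]]}'
python3 - <<'E'
from kin import *
im,d,o=grab('wrist','w5')
cv2.imwrite('pics/w5b.png',cv2.convertScaleAbs(im,alpha=1.6))
E
```

```text
time_s: 8.75
eef_pos: [0.5832, 0.3574, 0.1129]
orientation: [0.001, 0.707, 0.707, 0.002]
force: [0.4, -0.2, 0.2]
opening: 0.354
```

View pics/w5b.png

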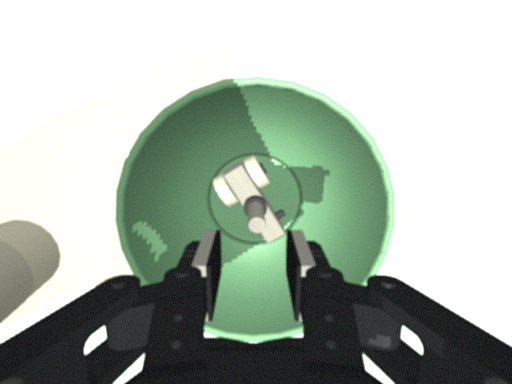

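Trolley B stands in the bowl centre (px (255,205)). Planning the joint-space path to the leaned staging pose for the back-right trolley.

```bash
cat > path.py <<'E'
from kin import *
bolt=np.array([.6005,-.1242,.047])
Rg=Rt(43,10,1); g=bolt-Rg.apply([0,0,.010])
stage=g-Rg.apply([0,0,.20])
E
python3 - <<'E'
from path import *
o=r.get_obs(); w,x,y,z=o['orientation']; R0=R.from_quat([x,y,z,w]); p0=o['eef_pos']
j0,e0=ik(p0,R0,o['joints']); print((j0-o['joints']).round(4),e0)
print('grasp',g.round(4),ik(g,Rg,[-.5,.73,2.1,2.2,.5,1.9])); 
for b in(.1,.15,.2): print(b,ik(g-Rg.apply([0,0,b]),Rg,[-.5,.73,2.1,2.2,.5,1.9]),(g-Rg.apply([0,0,b])).round(3))
E
```

```text
[-0.0002  0.0006  0.0004 -0.     -0.0011 -0.0001] 5.944677259131503e-12
grasp [ 0.5938 -0.1254  0.0543] (array([-0.47766766,  0.73313591,  2.14422413,  2.24709096,  0.55948435,
        1.87408311]), np.float64(7.542744207000851e-11))
0.1 (array([-0.58023168,  0.5409245 ,  2.25858392,  2.01551521,  0.54403701,
        2.03087914]), np.float64(4.763772709637237e-11)) [ 0.527 -0.137  0.127]
0.15 (array([-0.64261638,  0.43467949,  2.29757014,  1.83970802,  0.54200103,
        2.168342  ]), np.float64(1.6698836757811364e-10)) [ 0.493 -0.143  0.164]
0.2 (array([-0.7141576 ,  0.32252032,  2.32233688,  1.62638021,  0.55885762,
        2.34296152]), np.float64(3.3306690738754696e-15)) [ 0.459 -0.149  0.201]
```

```bash
python3 - <<'E'
from path import *
o=r.get_obs(); w,x,y,z=o['orientation']; R0=R.from_quat([x,y,z,w]); p0=o['eef_pos']
ju,_=ik(p0+[-.08,0,.24],R0,o['joints'])
js,_=ik(g-Rg.apply([0,0,.2]),Rg,[-.5,.73,2.1,2.2,.5,1.9])
jm=(ju+js)/2; jm[1]-=.15
print('up d',R0.inv().apply([-.08,0,.24]).round(3))
prev=R0
seq=[ju+(jm-ju)*t for t in(0,.33,.66)]+[jm+(js-jm)*t for t in np.linspace(0,1,4)]
for j in seq:
    x,F=fk(j,p); F=F*G; print(j.round(2),'TCP',x.round(3),'tip',(x+F.apply([0,0,.022])).round(3),'cam',(x+F.apply([.066,0,-.12])).round(3),'| d',R0.inv().apply(x-p0).round(3).tolist(),'rot',np.degrees((R0.inv()*F).as_rotvec()).round(1).tolist(),'step',np.degrees((prev.inv()*F).magnitude()).round(0)); prev=F
E
```

```text
up d [ 0.    -0.079 -0.24 ]
[ 0.51  0.4   1.44 -0.    1.3   0.51] TCP [0.503 0.357 0.353] tip [0.503 0.357 0.331] cam [0.503 0.423 0.473] | d [0.0, -0.079, -0.24] rot [0.0, -0.0, 0.0] step 0.0
[0.31 0.34 1.59 0.27 1.18 0.81] TCP [0.513 0.292 0.342] tip [0.512 0.297 0.32 ] cam [0.553 0.315 0.471] | d [-0.065, -0.069, -0.229] rot [5.8, 13.5, 34.4] step 37.0
[0.11 0.28 1.73 0.54 1.05 1.12] TCP [0.524 0.226 0.342] tip [0.525 0.236 0.322] cam [0.576 0.188 0.462] | d [-0.132, -0.059, -0.229] rot [12.9, 26.4, 70.8] step 39.0
[-0.1   0.21  1.88  0.81  0.93  1.43] TCP [0.533 0.147 0.347] tip [0.539 0.159 0.33 ] cam [0.556 0.052 0.443] | d [-0.21, -0.05, -0.234] rot [22.1, 40.4, 109.2] step 42.0
[-0.31  0.25  2.03  1.08  0.81  1.73] TCP [0.542 0.052 0.301] tip [0.553 0.064 0.285] cam [ 0.512 -0.065  0.364] | d [-0.305, -0.04, -0.189] rot [37.9, 50.0, 149.7] step 44.0
[-0.51  0.29  2.18  1.36  0.68  2.04] TCP [ 0.521 -0.053  0.252] tip [ 0.535 -0.045  0.237] cam [ 0.427 -0.143  0.294] | d [-0.41, -0.062, -0.14] rot [-42.8, -44.5, -139.4] step 46.0
[-0.71  0.32  2.32  1.63  0.56  2.34] TCP [ 0.459 -0.149  0.201] tip [ 0.474 -0.146  0.184] cam [ 0.331 -0.172  0.243] | d [-0.506, -0.124, -0.089] rot [-37.1, -31.2, -94.8] step 47.0
```

```bash
python3 - <<'E'
from path import *
o=r.get_obs(); w,x,y,z=o['orientation']; R0=R.from_quat([x,y,z,w]); p0=o['eef_pos']
ju,_=ik(p0+[-.08,0,.24],R0,o['joints'])
js,_=ik(g-Rg.apply([0,0,.2]),Rg,[-.5,.73,2.1,2.2,.5,1.9])
jm=(ju+js)/2; jm[1]-=.15
seq=[ju+(jm-ju)*t for t in(0,.33,.66)]+[jm+(js-jm)*t for t in np.linspace(0,1,4)]
pos=[[.503,.357,.353],[.48,.29,.345],[.46,.22,.345],[.45,.13,.34],[.45,.04,.32],[.45,-.06,.28],[.459,-.149,.201]]
jp=ju
for j,P in zip(seq,pos):
    F=fk(j,p)[1]*G; jj,e=ik(P,F,jp); jp=jj
    print(jj.round(2),round(e,5),'tip',(np.array(P)+F.apply([0,0,.022])).round(3),'cam',(np.array(P)+F.apply([.066,0,-.12])).round(3),'d',R0.inv().apply(np.array(P)-p0).round(3).tolist(),'rot',np.degrees((R0.inv()*F).as_rotvec()).round(1).tolist())
E
```

```text
[ 0.51  0.4   1.44 -0.    1.3   0.51] 0.0 tip [0.503 0.357 0.331] cam [0.503 0.423 0.473] d [-0.0, -0.079, -0.241] rot [0.0, -0.0, 0.0]
[0.32 0.29 1.65 0.27 1.16 0.82] 0.0 tip [0.479 0.295 0.324] cam [0.52  0.313 0.474] d [-0.067, -0.102, -0.233] rot [5.8, 13.5, 34.4]
[0.11 0.17 1.86 0.54 1.03 1.1 ] 0.0 tip [0.462 0.23  0.326] cam [0.512 0.182 0.466] d [-0.137, -0.122, -0.233] rot [12.9, 26.4, 70.8]
[-0.17  0.09  2.06  0.84  0.93  1.33] 0.0 tip [0.457 0.142 0.323] cam [0.473 0.035 0.436] d [-0.227, -0.132, -0.228] rot [22.1, 40.4, 109.2]
[-0.42  0.09  2.18  1.04  0.89  1.69] 0.0 tip [0.461 0.051 0.304] cam [ 0.42  -0.078  0.383] d [-0.317, -0.133, -0.208] rot [37.9, 50.0, 149.7]
[-0.63  0.15  2.27  1.24  0.77  2.07] 0.0 tip [ 0.464 -0.052  0.265] cam [ 0.356 -0.151  0.322] d [-0.417, -0.133, -0.168] rot [-42.8, -44.5, -139.4]
[-0.71  0.32  2.32  1.62  0.56  2.34] 0.0 tip [ 0.474 -0.146  0.185] cam [ 0.331 -0.172  0.244] d [-0.506, -0.124, -0.089] rot [-37.1, -31.2, -94.8]
```

```bash
python3 -m jog '{"gripper":[0.35,0.35,0.35,0.35,0.35,0.35,0.35,0.35,0.35,0.35,0.35,0.35,0.35,0.35,0.35,0.35,0.35,0.35,0.35,0.35],"delta_pos":[[0,0,-0.05],[0,0,-0.1],[0,-0.02,-0.15],[0,-0.05,-0.2],[0,-0.079,-0.24],[-0.067,-0.1,-0.233],[-0.067,-0.1,-0.233],[-0.067,-0.1,-0.233],[-0.067,-0.1,-0.233],[-0.067,-0.1,-0.233],[-0.137,-0.12,-0.233],[-0.137,-0.12,-0.233],[-0.137,-0.12,-0.233],[-0.137,-0.12,-0.233],[-0.137,-0.12,-0.233],[-0.227,-0.132,-0.228],[-0.227,-0.132,-0.228],[-0.227,-0.132,-0.228],[-0.227,-0.132,-0.228],[-0.227,-0.132,-0.228]],"rotation":[[0,0,0],[0,0,0],[0,0,0],[0,0,0],[0,0,0],[5.8,13.5,34.4],[5.8,13.5,34.4],[5.8,13.5,34.4],[5.8,13.5,34.4],[5.8,13.5,34.4],[12.9,26.4,70.8],[12.9,26.4,70.8],[12.9,26.4,70.8],[12.9,26.4,70.8],[12.9,26.4,70.8],[22.1,40.4,109.2],[22.1,40.4,109.2],[22.1,40.4,109.2],[22.1,40.4,109.2],[22.1,40.4,109.2]]}'
python3 - <<'E'
from path import *
o=r.get_obs(); print(o['joints'].round(2))
js,_=ik(g-Rg.apply([0,0,.2]),Rg,[-.5,.73,2.1,2.2,.5,1.9]); j0=o['joints']
w,x,y,z=o['orientation']; R0=R.from_quat([x,y,z,w]);p0=o['eef_pos']
for t,P in((.33,[.45,.04,.32]),(.66,[.45,-.06,.28]),(1,[.459,-.149,.201])):
    F=fk(j0+(js-j0)*t,p)[1]*G; jj,e=ik(P,F,j0+(js-j0)*t); print(jj.round(2),e<1e-3,'tip',(np.array(P)+F.apply([0,0,.022])).round(3),(np.array(P)+F.apply([.066,0,-.12])).round(3)); plan((P,F))
E
```

```text
time_s: 10.8
eef_pos: [0.4504, 0.1296, 0.3399]
orientation: [-0.322, 0.92, -0.201, 0.095]
force: [0.6, 0.0, -0.6]
opening: 0.351
[-0.17  0.09  2.06  0.84  0.93  1.33]
[-0.42  0.08  2.18  1.04  0.88  1.69] True tip [0.461 0.051 0.304] [ 0.419 -0.077  0.384]
at [0.4504 0.1296 0.3399] t 10.8 j [-0.17  0.09  2.06  0.84  0.93  1.33]
d [0.0374, 0.0765, -0.0343] rot [7.69, 9.08, 42.16] dist 0.092
[-0.63  0.15  2.27  1.23  0.77  2.06] True tip [ 0.464 -0.052  0.265] [ 0.357 -0.151  0.322]
at [0.4504 0.1296 0.3399] t 10.8 j [-0.17  0.09  2.06  0.84  0.93  1.33]
d [0.0787, 0.1729, -0.0586] rot [17.63, 18.13, 85.07] dist 0.199
[-0.71  0.32  2.32  1.62  0.56  2.34] True tip [ 0.474 -0.146  0.185] [ 0.331 -0.172  0.244]
at [0.4504 0.1296 0.3399] t 10.8 j [-0.17  0.09  2.06  0.84  0.93  1.33]
d [0.1216, 0.2833, -0.0439] rot [31.52, 27.48, 129.28] dist 0.311
```

Tracking exactly as modelled.

```bash
python3 -m jog '{"gripper":[0.35,0.35,0.35,0.35,0.35,0.35,0.35,0.35,0.35,0.35,0.35,0.35,0.35,0.35,0.35,0.35,0.35,0.35,0.35,0.35],"delta_pos":[[0.037,0.077,-0.034],[0.037,0.077,-0.034],[0.037,0.077,-0.034],[0.037,0.077,-0.034],[0.037,0.077,-0.034],[0.037,0.077,-0.034],[0.079,0.173,-0.059],[0.079,0.173,-0.059],[0.079,0.173,-0.059],[0.079,0.173,-0.059],[0.079,0.173,-0.059],[0.079,0.173,-0.059],[0.122,0.283,-0.044],[0.122,0.283,-0.044],[0.122,0.283,-0.044],[0.122,0.283,-0.044],[0.122,0.283,-0.044],[0.122,0.283,-0.044],[0.122,0.283,-0.044],[0.122,0.283,-0.044]],"rotation":[[7.7,9.1,42.2],[7.7,9.1,42.2],[7.7,9.1,42.2],[7.7,9.1,42.2],[7.7,9.1,42.2],[7.7,9.1,42.2],[17.6,18.1,85.1],[17.6,18.1,85.1],[17.6,18.1,85.1],[17.6,18.1,85.1],[17.6,18.1,85.1],[17.6,18.1,85.1],[31.5,27.5,129.3],[31.5,27.5,129.3],[31.5,27.5,129.3],[31.5,27.5,129.3],[31.5,27.5,129.3],[31.5,27.5,129.3],[31.5,27.5,129.3],[31.5,27.5,129.3]]}'
python3 - <<'E'
from path import *
plan((g-Rg.apply([0,0,.1]),Rg),(g,Rg))
im,d,o=grab('wrist','w6')
cv2.imwrite('pics/w6b.png',cv2.resize(cv2.convertScaleAbs(cv2.rotate(im,cv2.ROTATE_180),alpha=1.6),(768,576)))
E
```

```text
time_s: 12.8
eef_pos: [0.4618, -0.1485, 0.202]
orientation: [0.366, -0.087, 0.926, 0.032]
force: [0.1, -0.0, 0.2]
opening: 0.352
at [ 0.4618 -0.1485  0.202 ] t 12.8 j [-0.71  0.32  2.32  1.61  0.56  2.35]
d [0.0028, -0.0004, 0.0994] rot [0.21, 0.07, 0.66] dist 0.099
d [0.003, -0.0008, 0.1994] rot [0.21, 0.07, 0.66] dist 0.199
```

View pics/w6b.png

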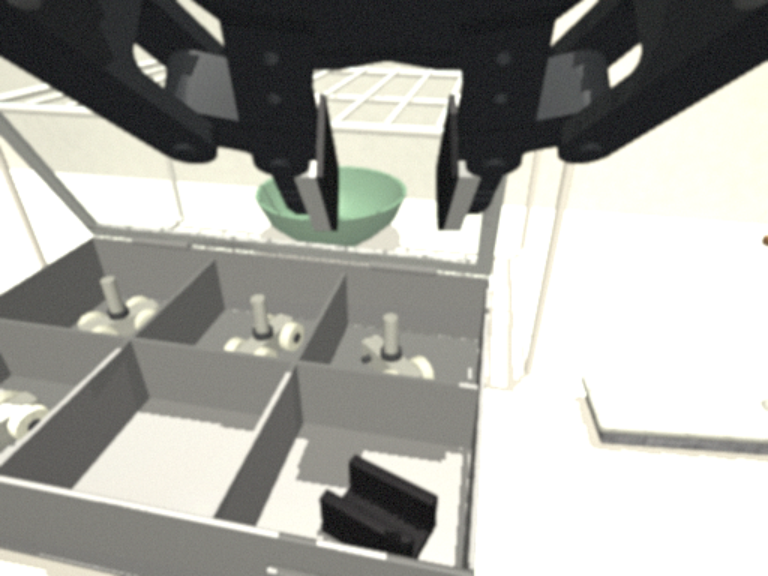

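```bash
python3 - <<'E'
from path import *
f=np.load('pics/w6.npz'); T=camT('wrist',f['pos'],f['q']); P=pts('wrist',f['d'],T)
for (a,b),z in(((391,319),.055),((391,346),.028)):
    u,v=511-a/1.5,383-b/1.5; print(ray('wrist',u,v,z,T).round(4),P[int(v),int(u)].round(4))
m=(P[...,2]>.036)&(P[...,2]<.057)&(f['d']>0)&(np.hypot(P[...,0]-.6,P[...,1]+.124)<.02)
print(np.median(P[m],0),P[m].min(0),P[m].max(0),m.sum())
E
```

```text
[ 0.5971 -0.1267  0.055 ] [ 0.5979 -0.1269  0.0541]
[ 0.603  -0.1259  0.028 ] [ 0.5969 -0.1273  0.0325]
[ 0.59837139 -0.1252115   0.04749613] [ 0.59546353 -0.13010523  0.0360071 ] [ 0.60779536 -0.12001889  0.05518854] 192
```

```bash
python3 -m jog '{"gripper":[0.35,0.35,0.35,0.35,0.35,0.35,0.35,0,0,0,0,0],"delta_pos":[[0.003,-0.002,0.05],[0.003,-0.002,0.1],[0.003,-0.002,0.14],[0.003,-0.002,0.17],[0.003,-0.002,0.19],[0.003,-0.002,0.199],[0.003,-0.002,0.199],[0.003,-0.002,0.199],[0.003,-0.002,0.199],[0.003,-0.002,0.199],[0.003,-0.002,0.199],[0.003,-0.002,0.199]],"rotation":[[0,0,0.7],[0,0,0.7],[0,0,0.7],[0,0,0.7],[0,0,0.7],[0,0,0.7],[0,0,0.7],[0,0,0.7],[0,0,0.7],[0,0,0.7],[0,0,0.7],[0,0,0.7]]}'
python3 - <<'E'
from path import *
plan((g,Rg),(g+[0,0,.02],Rg),(g+[-.025,0,.062],Rg),([.44,-.15,.22],Rg))
im,d,o=grab('wrist','w7')
cv2.imwrite('pics/w7b.png',cv2.resize(cv2.convertScaleAbs(cv2.rotate(im,cv2.ROTATE_180),alpha=1.6),(768,576)))
E
```

```text
time_s: 14.05
eef_pos: [0.5933, -0.1273, 0.0551]
orientation: [0.366, -0.079, 0.927, 0.034]
force: [-3.4, -2.0, 7.1]
opening: 0.088
at [ 0.5933 -0.1273  0.0551] t 14.05 j [-0.48  0.73  2.14  2.23  0.56  1.89]
d [-0.0, 0.0018, 0.0011] rot [0.1, 0.09, -0.32] dist 0.002
d [-0.0137, 0.0019, -0.0135] rot [0.1, 0.09, -0.32] dist 0.019
d [-0.0244, 0.0064, -0.061] rot [0.1, 0.09, -0.32] dist 0.066
d [0.0005, 0.0047, -0.2263] rot [0.1, 0.09, -0.32] dist 0.226
```

View pics/w7b.png

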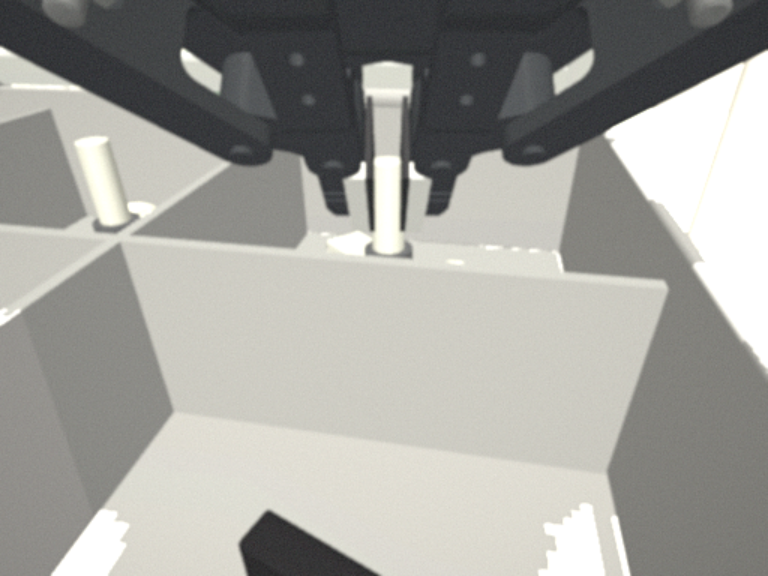

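```bash
python3 -m jog '{"gripper":[0,0,0,0,0,0,0,0,0,0],"delta_pos":[[-0.01,0,-0.011],[-0.021,0,-0.022],[-0.023,0.002,-0.038],[-0.025,0.003,-0.055],[-0.025,0.003,-0.085],[-0.025,0.003,-0.13],[-0.025,0.003,-0.175],[-0.025,0.003,-0.21],[-0.025,0.003,-0.235],[-0.025,0.003,-0.235]],"rotation":[[0,0,0],[0,0,0],[0,0,0],[0,0,0],[0,0,0],[0,0,0],[0,0,0],[0,0,0],[0,0,0],[0,0,0]]}'
python3 - <<'E'
from path import *
plan(([.44,-.15,.22],Rg))
im,d,o=grab('wrist','w8')
cv2.imwrite('pics/w8b.png',cv2.convertScaleAbs(cv2.rotate(im,cv2.ROTATE_180),alpha=1.6))
E
```

```text
time_s: 15.1
eef_pos: [0.4518, -0.1498, 0.2452]
orientation: [0.366, -0.079, 0.927, 0.033]
force: [0.8, 0.7, -1.2]
opening: 0.084
at [ 0.4518 -0.1498  0.2452] t 15.1 j [-0.73  0.22  2.28  1.38  0.58  2.62]
d [0.0257, 0.0017, 0.0105] rot [-0.03, 0.12, -0.27] dist 0.028
```

View pics/w8b.png

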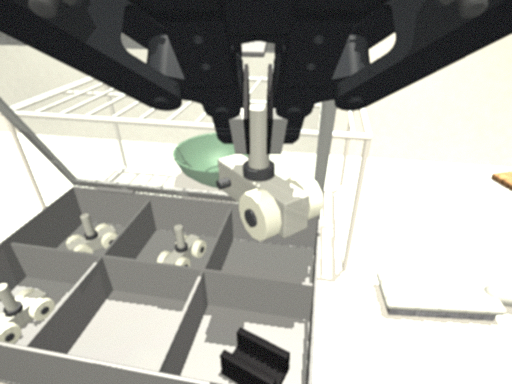

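```bash
python3 - <<'E'
from path import *
o=r.get_obs(); w,x,y,z=o['orientation']; R0=R.from_quat([x,y,z,w]);p0=o['eef_pos'];j0=o['joints']
for yaw in(40,50,60):
    Rb=Rt(43,yaw,1)
    tgt=np.array([.584-.028,.354-.021,.062]); 
    P=tgt+[0,0,.044]-Rb.apply([0,0,.01])
    up=P+[0,0,.2]
    print(yaw,P.round(4),up.round(4)); print(ik(P,Rb,[.4,.7,2,1.9,.5,2]),ik(up,Rb,[.3,.4,2,1.6,.5,2.3]),ik([.47,.10,.345],Rt(43,30,1),[-.2,.2,2,1.5,.6,2.5]))
E
```

```text
40 [0.5508 0.3286 0.1133] [0.5508 0.3286 0.3133]
(array([0.35018519, 0.62312935, 2.07240715, 2.41736835, 0.35861145,
       2.00326276]), np.float64(1.9373391779708982e-13)) (array([0.36103702, 0.29888302, 1.99241083, 1.78130544, 0.21013816,
       2.69      ]), np.float64(0.15880438019924603)) (array([-0.16288384,  0.02477273,  2.2632423 ,  1.52295108,  0.49064617,
        2.69      ]), np.float64(0.1784422886003787))
50 [0.5516 0.3278 0.1133] [0.5516 0.3278 0.3133]
(array([0.29746541, 0.62971978, 2.04985932, 2.03606142, 0.42809265,
       2.19459245]), np.float64(2.7755575615628914e-15)) (array([0.29178916, 0.31097518, 1.98291411, 1.60096581, 0.39640975,
       2.69      ]), np.float64(0.17162507643849373)) (array([-0.16288384,  0.02477273,  2.2632423 ,  1.52295108,  0.49064617,
        2.69      ]), np.float64(0.1784422886003787))
60 [0.5526 0.3271 0.1133] [0.5526 0.3271 0.3133]
(array([0.25297578, 0.64089492, 2.01276818, 1.73245803, 0.51542989,
       2.3164145 ]), np.float64(2.2065682614424986e-13)) (array([0.23302901, 0.33170778, 1.94608874, 1.42669201, 0.5743845 ,
       2.69      ]), np.float64(0.16744632465821338)) (array([-0.16288384,  0.02477273,  2.2632423 ,  1.52295108,  0.49064617,
        2.69      ]), np.float64(0.1784422886003787))
```

```bash
python3 - <<'E'
from path import *
o=r.get_obs(); w,x,y,z=o['orientation']; R0=R.from_quat([x,y,z,w]);p0=o['eef_pos'];j=o['joints']
rz=lambda d:R.from_euler('z',d,degrees=True)
Rb=Rt(43,60,1); tgt=np.array([.584-.028,.354-.021,.062]); P=tgt+[0,0,.044]-Rb.apply([0,0,.01])
W=[([.44,-.12,.33],Rt(43,20,1)*rz(-30)),([.45,.06,.34],Rt(43,35,1)*rz(-40)),([.49,.2,.34],Rt(43,50,1)*rz(-40)),(P+[0,0,.2],Rt(43,60,1)*rz(-30)),(P+[0,0,.1],Rt(43,60,1)*rz(-20)),(P,Rb)]
for pp,Rr in W:
    j,e=ik(pp,Rr,j); pp=np.array(pp)
    print(j.round(2),round(e,4),'troll bottom',(pp+Rr.apply([0,0,.01])-[0,0,.05])[2].round(3),'d',R0.inv().apply(pp-p0).round(3).tolist(),'rot',np.degrees((R0.inv()*Rr).as_rotvec()).round(1).tolist())
E
```

```text
[-0.73  0.05  2.17  0.99  0.8   2.43] 0.0 troll bottom 0.273 d [-0.053, 0.032, -0.068] rot [-6.7, -1.7, -37.6]
[-0.3   0.01  2.18  0.99  0.7   2.4 ] 0.0 troll bottom 0.283 d [-0.089, 0.207, -0.047] rot [-16.7, -5.9, -58.3]
[0.03 0.13 2.04 0.97 0.66 2.47] 0.0 troll bottom 0.283 d [-0.135, 0.339, -0.003] rot [-27.1, -9.7, -68.7]
[0.25 0.33 1.84 0.97 0.63 2.68] 0.0 troll bottom 0.256 d [-0.177, 0.453, 0.073] rot [-34.4, -9.0, -65.9]
[0.25 0.47 1.95 1.31 0.53 2.45] 0.0 troll bottom 0.156 d [-0.109, 0.453, 0.146] rot [-34.5, -5.9, -56.2]
[0.25 0.64 2.01 1.73 0.52 2.32] 0.0 troll bottom 0.056 d [-0.041, 0.452, 0.219] rot [-34.1, 0.2, -36.8]
```

```bash
python3 -m jog '{"gripper":[0,0,0,0,0,0,0,0,0,0,0,0,0],"delta_pos":[[-0.053,0.032,-0.068],[-0.053,0.032,-0.068],[-0.053,0.032,-0.068],[-0.053,0.032,-0.068],[-0.053,0.032,-0.068],[-0.089,0.207,-0.047],[-0.089,0.207,-0.047],[-0.089,0.207,-0.047],[-0.089,0.207,-0.047],[-0.135,0.339,-0.003],[-0.135,0.339,-0.003],[-0.135,0.339,-0.003],[-0.135,0.339,-0.003]],"rotation":[[-6.7,-1.7,-37.6],[-6.7,-1.7,-37.6],[-6.7,-1.7,-37.6],[-6.7,-1.7,-37.6],[-6.7,-1.7,-37.6],[-16.7,-5.9,-58.3],[-16.7,-5.9,-58.3],[-16.7,-5.9,-58.3],[-16.7,-5.9,-58.3],[-27.1,-9.7,-68.7],[-27.1,-9.7,-68.7],[-27.1,-9.7,-68.7],[-27.1,-9.7,-68.7]]}'
python3 - <<'E'
from path import *
o=r.get_obs(); w,x,y,z=o['orientation']; R0=R.from_quat([x,y,z,w]);p0=o['eef_pos'];j=o['joints']
print(p0,j.round(2),o['opening'])
rz=lambda d:R.from_euler('z',d,degrees=True)
Rb=Rt(43,60,1); tgt=np.array([.584-.028,.354-.021,.062]); P=tgt+[0,0,.044]-Rb.apply([0,0,.01])
W=[(P+[0,0,.2],Rt(43,60,1)*rz(-38)),(P+[0,0,.1],Rt(43,60,1)*rz(-24)),(P,Rb)]
for pp,Rr in W:
    j,e=ik(pp,Rr,j); pp=np.array(pp)
    print(j.round(2),round(e,4),'d',R0.inv().apply(pp-p0).round(3).tolist(),'rot',np.degrees((R0.inv()*Rr).as_rotvec()).round(1).tolist())
E
```

```text
time_s: 16.45
eef_pos: [0.4905, 0.2061, 0.3379]
orientation: [-0.365, 0.66, -0.656, -0.036]
force: [0.6, -0.4, -0.9]
opening: 0.087
[0.49054934 0.20608023 0.33793395] [0.04 0.14 2.04 0.98 0.66 2.47] 0.08707253352112936
[0.25 0.33 1.84 0.97 0.63 2.54] 0.0 d [-0.08, -0.029, 0.109] rot [-4.9, -3.9, -5.2]
[0.25 0.47 1.95 1.31 0.53 2.38] 0.0 d [-0.027, 0.014, 0.182] rot [-5.3, -3.2, 8.8]
[0.25 0.64 2.01 1.73 0.52 2.32] 0.0 d [0.025, 0.057, 0.255] rot [-5.9, -2.1, 32.8]
```

```bash
python3 -m jog '{"gripper":[0,0,0,0,0,0,0,0],"delta_pos":[[-0.08,-0.029,0.109],[-0.08,-0.029,0.109],[-0.08,-0.029,0.109],[-0.08,-0.029,0.109],[-0.027,0.014,0.182],[-0.027,0.014,0.182],[-0.027,0.014,0.182],[-0.027,0.014,0.182]],"rotation":[[-4.9,-3.9,-5.2],[-4.9,-3.9,-5.2],[-4.9,-3.9,-5.2],[-4.9,-3.9,-5.2],[-5.3,-3.2,8.8],[-5.3,-3.2,8.8],[-5.3,-3.2,8.8],[-5.3,-3.2,8.8]]}'
python3 - <<'E'
from path import *
o=r.get_obs(); w,x,y,z=o['orientation']; R0=R.from_quat([x,y,z,w])
Rb=Rt(43,60,1); tgt=np.array([.584-.028,.354-.021,.062]); P=tgt+[0,0,.044]-Rb.apply([0,0,.01])
plan((P+[0,0,.05],Rb),(P,Rb)); print(ik(P+[0,0,.05],Rb,o['joints']))
im,d,o=grab('wrist','w9')
cv2.imwrite('pics/w9b.png',cv2.convertScaleAbs(cv2.rotate(im,cv2.ROTATE_180),alpha=1.6))
E
```

```text
time_s: 17.25
eef_pos: [0.5537, 0.3205, 0.2144]
orientation: [0.348, -0.622, 0.693, 0.111]
force: [0.7, 0.4, -0.7]
opening: 0.08
at [0.5537 0.3205 0.2144] t 17.25 j [0.24 0.46 1.95 1.31 0.53 2.37]
d [0.0265, 0.0167, 0.0409] rot [-0.31, -0.18, 23.93] dist 0.052
d [0.0575, 0.0307, 0.0775] rot [-0.31, -0.18, 23.93] dist 0.101
(array([0.25297578, 0.55131878, 1.98560755, 1.52449266, 0.50865615,
       2.55470475]), np.float64(6.356026815979021e-15))
```

View pics/w9b.png

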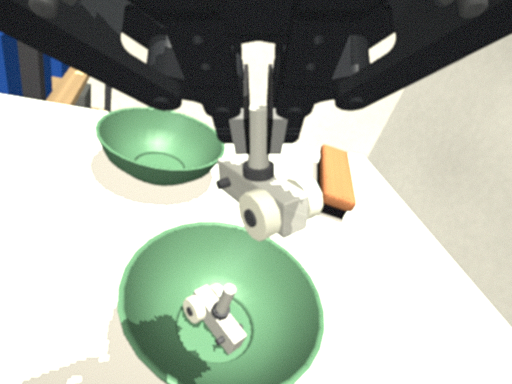

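```bash
python3 -m jog '{"gripper":[0,0,0,0,0,0,0],"delta_pos":[[0.015,0.01,0.02],[0.027,0.017,0.041],[0.027,0.017,0.041],[0.04,0.024,0.06],[0.052,0.028,0.072],[0.057,0.031,0.077],[0.057,0.031,0.077]],"rotation":[[0,0,8],[0,0,16],[0,0,24],[0,0,24],[0,0,24],[0,0,24],[0,0,24]]}'
python3 - <<'E'
from path import *
Rb=Rt(43,60,1); tgt=np.array([.584-.028,.354-.021,.062]); P=tgt+[0,0,.044]-Rb.apply([0,0,.01])
plan((P,Rb))
im,d,o=grab('wrist','w10')
cv2.imwrite('pics/w10b.png',cv2.convertScaleAbs(cv2.rotate(im,cv2.ROTATE_180),alpha=1.6))
grab('scene','s10')
E
```

```text
time_s: 18.0
eef_pos: [0.5529, 0.3279, 0.1159]
orientation: [0.32, -0.464, 0.806, 0.18]
force: [-0.0, 0.1, -0.9]
opening: 0.086
at [0.5529 0.3279 0.1159] t 18.0 j [0.25 0.64 2.01 1.74 0.51 2.31]
d [0.0023, -0.0001, 0.0013] rot [-0.47, 0.1, -0.01] dist 0.003
```

View pics/w10b.png

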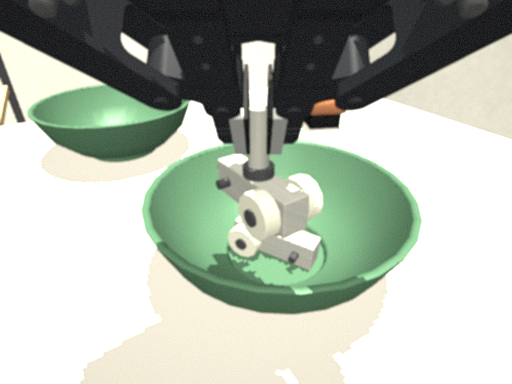

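View pics/s10.png

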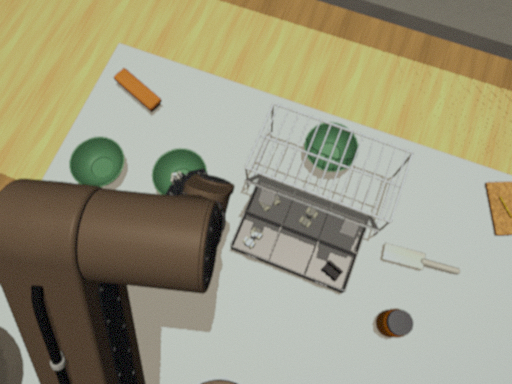

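```bash
python3 - <<'E'
from path import *
f=np.load('pics/w9.npz'); T=camT('wrist',f['pos'],f['q']); P=pts('wrist',f['d'],T)
print(P[93,282],P[383-330,511-222],P[383-312,511-222])
f=np.load('pics/w10.npz'); T=camT('wrist',f['pos'],f['q']); P=pts('wrist',f['d'],T)
for a,b in((240,172),(290,205),(257,125),(270,245),(262,290)): print((a,b),P[383-b,511-a].round(3))
E
```

```text
[0.58464881 0.35414348 0.05695269] [0.58551717 0.34212435 0.02243699] [0.58500353 0.35288097 0.0305318 ]
(240, 172) [0.551 0.34  0.083]
(290, 205) [0.557 0.307 0.081]
(257, 125) [0.555 0.332 0.108]
(270, 245) [0.579 0.355 0.014]
(262, 290) [0.536 0.295 0.055]
```

```bash
python3 -m jog '{"gripper":[0.3,0.3,0.3,0.3,0.3,0.3],"delta_pos":[[0.002,0,0.001],[0.002,0,0.001],[0.002,0,0.001],[0.002,0,0.001],[0.002,0,0.001],[0.002,0,0.001]],"rotation":[[0,0,0],[0,0,0],[0,0,0],[0,0,0],[0,0,0],[0,0,0]]}'
python3 - <<'E'
from path import *
im,d,o=grab('wrist','w11')
cv2.imwrite('pics/w11b.png',cv2.convertScaleAbs(cv2.rotate(im,cv2.ROTATE_180),alpha=1.6))
E
```

```text
time_s: 18.7
eef_pos: [0.5516, 0.327, 0.112]
orientation: [0.319, -0.463, 0.807, 0.181]
force: [0.0, 0.2, 0.3]
opening: 0.301
```

View pics/w11b.png

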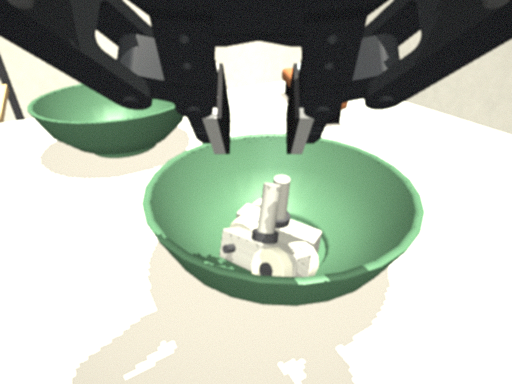

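Both trolleys stand side by side in the bowl (bolts near px (268,210), (282,195)). Next I'll plan the lid closure: go over the lid with the fingers shut and push on its outer face.

```bash
python3 - <<'E'
from path import *
o=r.get_obs(); w,x,y,z=o['orientation']; R0=R.from_quat([x,y,z,w]);p0=o['eef_pos'];j=o['joints']
rz=lambda d:R.from_euler('z',d,degrees=True)
V=Rdown(0)
jv,e=ik([.60,-.02,.42],V,[0,.3,1.6,0,1.3,1.4]); print('V',jv.round(2),e)
ja,ea=ik(p0+[0,0,.12],R0*rz(-24),j)
jb,eb=ik(p0+[-.02,-.02,.24],R0*rz(-40),ja); print(ea,eb,jb.round(2))
pos=[None,[.54,.22,.40],[.56,.10,.42],[.60,-.02,.42]]
out=[(p0+[0,0,.12],R0*rz(-24)),(p0+[-.02,-.02,.24],R0*rz(-40))]
for t,P in zip((.33,.66,1),pos[1:]):
    F=fk(jb+(jv-jb)*t,p)[1]*G; jj,e=ik(P,F,jb+(jv-jb)*t); out.append((np.array(P),F)); print(jj.round(2),round(e,4),'cam',(np.array(P)+F.apply([.066,0,-.12])).round(3),'tip',(np.array(P)+F.apply([0,0,.022])).round(3))
prev=R0
for P,F in out: print('d',R0.inv().apply(P-p0).round(3).tolist(),'rot',np.degrees((R0.inv()*F).as_rotvec()).round(1).tolist(),np.degrees((prev.inv()*F).magnitude()).round()); prev=F
E
```

```text
V [-0.14  0.34  1.36 -0.    1.44  1.43] 1.962263684873733e-11
1.8568480086855743e-13 2.220446049250313e-15 [0.23 0.25 1.85 0.89 0.69 2.59]
[0.09 0.2  1.7  0.58 1.   2.23] 0.0 cam [0.557 0.117 0.488] tip [0.545 0.231 0.381]
[-0.06  0.23  1.55  0.3   1.25  1.8 ] 0.0 cam [0.605 0.043 0.536] tip [0.563 0.106 0.399]
[-0.14  0.34  1.36 -0.    1.44  1.43] 0.0 cam [ 0.666 -0.02   0.54 ] tip [ 0.6   -0.02   0.398]
d [-0.082, -0.0, -0.088] rot [0.0, -0.0, -24.0] 24.0
d [-0.144, 0.006, -0.194] rot [0.0, 0.0, -40.0] 16.0
d [-0.124, -0.045, -0.278] rot [-8.3, 7.7, -71.5] 33.0
d [-0.07, -0.123, -0.356] rot [-22.6, 17.4, -97.1] 30.0
d [-0.008, -0.218, -0.412] rot [-44.9, 25.4, -113.7] 28.0
```

```bash
python3 -m jog '{"gripper":[0.3,0.3,0.3,0.3,0.3,0.3,0.3,0,0,0,0,0,0,0,0,0,0,0,0,0],"delta_pos":[[-0.035,0,-0.037],[-0.082,0,-0.088],[-0.082,0,-0.088],[-0.082,0,-0.088],[-0.144,0.006,-0.194],[-0.144,0.006,-0.194],[-0.144,0.006,-0.194],[-0.124,-0.045,-0.278],[-0.124,-0.045,-0.278],[-0.124,-0.045,-0.278],[-0.124,-0.045,-0.278],[-0.07,-0.123,-0.356],[-0.07,-0.123,-0.356],[-0.07,-0.123,-0.356],[-0.07,-0.123,-0.356],[-0.008,-0.218,-0.412],[-0.008,-0.218,-0.412],[-0.008,-0.218,-0.412],[-0.008,-0.218,-0.412],[-0.008,-0.218,-0.412]],"rotation":[[0,0,0],[0,0,-24],[0,0,-24],[0,0,-24],[0,0,-40],[0,0,-40],[0,0,-40],[-8.3,7.7,-71.5],[-8.3,7.7,-71.5],[-8.3,7.7,-71.5],[-8.3,7.7,-71.5],[-22.6,17.4,-97.1],[-22.6,17.4,-97.1],[-22.6,17.4,-97.1],[-22.6,17.4,-97.1],[-44.9,25.4,-113.7],[-44.9,25.4,-113.7],[-44.9,25.4,-113.7],[-44.9,25.4,-113.7],[-44.9,25.4,-113.7]]}'
python3 - <<'E'
from path import *
grab('top','t12'); grab('scene','s12')
im,d,o=grab('wrist','w12')
T=camT('wrist',o['eef_pos'],o['orientation']);P=pts('wrist',d,T)
m=(d>0)&(P[...,2]>.19)&(P[...,2]<.3)&(P[...,0]>.5)&(P[...,0]<.62)&(np.abs(P[...,1]+.02)<.15)
q=P[m]; print(m.sum(), q.min(0),q.max(0))
for z in(.2,.21,.22,.23,.24,.25,.26):
    s=q[abs(q[:,2]-z)<.004]; print(z,len(s),np.percentile(s[:,0],[5,50,95]).round(3) if len(s) else 0)
plan(([.605,-.02,.257],Rdown(0)))
cv2.imwrite('pics/w12b.png',cv2.convertScaleAbs(im,alpha=1.6))
E
```

```text
time_s: 20.75
eef_pos: [0.5995, -0.0194, 0.4191]
orientation: [-0.001, 1.0, -0.0, -0.001]
force: [-0.1, 0.3, 0.2]
opening: -0.001
20496 [ 0.52868989 -0.16998471  0.19000796] [0.60345874 0.12997055 0.26989314]
0.2 1539 [0.592 0.595 0.598]
0.21 1645 [0.587 0.59  0.593]
0.22 1747 [0.583 0.585 0.588]
0.23 1903 [0.578 0.581 0.584]
0.24 2057 [0.573 0.576 0.579]
0.25 1864 [0.569 0.571 0.574]
0.26 4307 [0.536 0.565 0.57 ]
at [ 0.5991 -0.0191  0.4198] t 20.9 j [-0.14  0.34  1.37  0.    1.44  1.43]
d [0.006, 0.0011, 0.1628] rot [-0.09, 0.01, -0.04] dist 0.163
```

View pics/w12b.png

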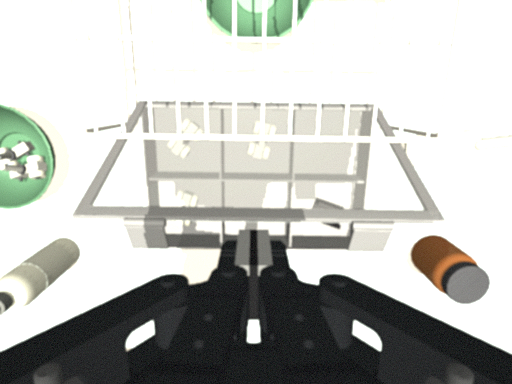

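View pics/s12.png

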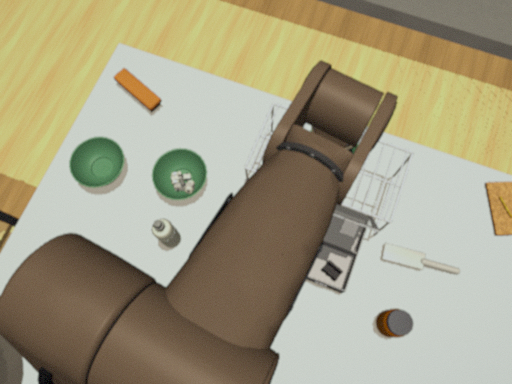

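```bash
python3 -m jog '{"gripper":[0,0,0,0,0],"delta_pos":[[0.006,0.001,0.05],[0.006,0.001,0.1],[0.006,0.001,0.145],[0.006,0.001,0.163],[0.006,0.001,0.163]],"rotation":[[0,0,0],[0,0,0],[0,0,0],[0,0,0],[0,0,0]]}'
python3 - <<'E'
from path import *
o=r.get_obs();p0=o['eef_pos'];print(p0,o['force'])
for th in [1.1,1.0,.9,.8,.7,.6,.5,.4,.3,.2,.12,.06,.02,0,-.01]:
    x=.661-.195*np.cos(th)+.0045*np.sin(th)+.011; z=.06+.195*np.sin(th)+.0045*np.cos(th)+.022
    print(th,round(x-p0[0],4),round(p0[2]-z,4), ik([x,-.02,z],Rdown(0),o['joints'])[1]<1e-4)
E
```

```text
time_s: 21.4
eef_pos: [0.6043, -0.0203, 0.2544]
orientation: [-0.001, 1.0, -0.0, -0.002]
force: [0.7, 0.1, -0.9]
opening: -0.001
[ 0.6042504  -0.02029067  0.25436539] [ 0.66103228  0.05295736 -0.9207207 ]
1.1 -0.0167 -0.0035 True
1.0 -0.0338 0.0058 True
0.9 -0.0499 0.0168 True
0.8 -0.0649 0.0293 True
0.7 -0.0785 0.0433 True
0.6 -0.0906 0.0585 True
0.5 -0.1012 0.0749 True
0.4 -0.1101 0.0923 True
0.3 -0.1172 0.1104 True
0.2 -0.1225 0.1292 True
0.12 -0.1253 0.1446 True
0.06 -0.1266 0.1562 True
0.02 -0.1271 0.164 True
0 -0.1273 0.1679 True
-0.01 -0.1273 0.1698 True
```

```bash
python3 -m jog '{"gripper":[0,0,0,0,0,0,0,0,0,0],"delta_pos":[[-0.017,0,-0.003],[-0.034,0,0.006],[-0.05,0,0.017],[-0.065,0,0.029],[-0.079,0,0.043],[-0.091,0,0.059],[-0.101,0,0.075],[-0.11,0,0.092],[-0.117,0,0.11],[-0.117,0,0.11]],"rotation":[[0,0,0],[0,0,0],[0,0,0],[0,0,0],[0,0,0],[0,0,0],[0,0,0],[0,0,0],[0,0,0],[0,0,0]]}'
python3 - <<'E'
from path import *
im,d,o=grab('wrist','w13'); print(o['force'],o['eef_pos'])
T=camT('wrist',o['eef_pos'],o['orientation']);P=pts('wrist',d,T)
m=(d>0)&(P[...,2]>.07)&(P[...,2]<.16)&(P[...,0]>.45)&(P[...,0]<.62)&(np.abs(P[...,1]+.02)<.15)
q=P[m]; print(m.sum()); print(np.polyfit(q[:,0],q[:,2],1)) if m.sum()>50 else 0
cv2.imwrite('pics/w13b.png',cv2.convertScaleAbs(im,alpha=1.6))
E
```

```text
time_s: 22.4
eef_pos: [0.4879, -0.0207, 0.1469]
orientation: [-0.0, 1.0, -0.0, -0.001]
force: [-0.7, 0.2, -0.1]
opening: -0.002
[-0.70297449  0.1700985  -0.09539935] [ 0.48787189 -0.0206589   0.1468977 ]
151868
[-0.33849328  0.28647184]
```

View pics/w13b.png

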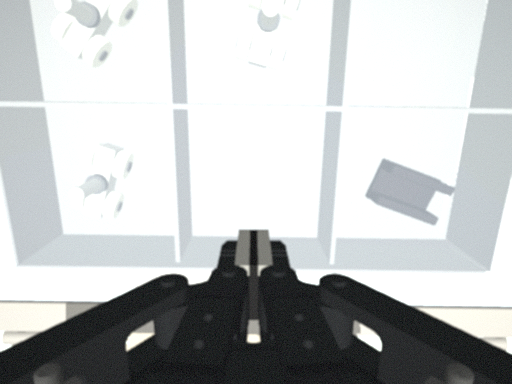

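```bash
python3 -m jog '{"gripper":[0,0,0,0,0,0,0],"delta_pos":[[-0.005,0,0.019],[-0.008,0,0.034],[-0.009,0,0.046],[-0.01,0,0.054],[-0.01,0,0.059],[-0.01,0,0.06],[-0.01,0,0.06]],"rotation":[[0,0,0],[0,0,0],[0,0,0],[0,0,0],[0,0,0],[0,0,0],[0,0,0]]}'
python3 - <<'E'
from path import *
im,d,o=grab('wrist','w14')
T=camT('wrist',o['eef_pos'],o['orientation']);P=pts('wrist',d,T)
m=(d>0)&(P[...,2]>.055)&(P[...,2]<.09)&(P[...,0]>.45)&(P[...,0]<.62)&(np.abs(P[...,1]+.02)<.15)
q=P[m]; print(m.sum(),np.polyfit(q[:,0],q[:,2],1),np.percentile(q[:,2],[5,50,95]))
E
```

```text
time_s: 23.15
eef_pos: [0.4786, -0.0209, 0.0871]
orientation: [-0.0, 1.0, 0.0, -0.0]
force: [-0.5, 0.1, -1.1]
opening: -0.001
146776 [-0.00981783  0.06969185] [0.06329087 0.064416   0.06553272]
```

```bash
python3 -m jog '{"gripper":[0,0,0,0],"delta_pos":[[0,0,0.001],[0,0,0.002],[0,0,0.003],[0,0,0.003]],"rotation":[[0,0,0],[0,0,0],[0,0,0],[0,0,0]]}'
python3 -m jog '{"gripper":[0,0,0,0,0,0,0,0,0,0],"delta_pos":[[0,0,-0.03],[0,0,-0.08],[0,0,-0.13],[0,0,-0.18],[-0.02,0,-0.23],[-0.03,0.05,-0.25],[-0.03,0.1,-0.25],[-0.03,0.15,-0.25],[-0.03,0.2,-0.25],[-0.03,0.2,-0.25]],"rotation":[[0,0,0],[0,0,0],[0,0,0],[0,0,0],[0,0,0],[0,0,0],[0,0,0],[0,0,0],[0,0,0],[0,0,0]]}'
python3 - <<'E'
from path import *
im,d,o=grab('scene','s15'); P=pts('scene',d,camT('scene'))
m=(d>0)&(P[...,2]>.055)&(P[...,2]<.1)&(P[...,0]>.45)&(P[...,0]<.6)&(np.abs(P[...,1]+.02)<.15)
q=P[m]; print(m.sum(),np.polyfit(q[:,0],q[:,2],1),np.percentile(q[:,2],[5,50,95]),q[:,0].min(),q[:,0].max())
A=np.load('pics/scene0.npz')
cv2.imwrite('pics/s15b.png',cv2.resize(im[60:384],None,fx=1.5,fy=1.5)); 
im,d,o=grab('wrist','w15'); grab('top','t15')
E
```

```text
time_s: 23.6
eef_pos: [0.4785, -0.0209, 0.0857]
orientation: [0.0, 1.0, 0.0, 0.001]
force: [-7.2, 0.0, 32.4]
opening: 0.003
time_s: 24.6
eef_pos: [0.4481, -0.2252, 0.3335]
orientation: [0.0, 1.0, -0.002, -0.0]
force: [-0.4, 0.7, 0.4]
opening: 0.0
6041 [0.00120851 0.06409381] [0.06117069 0.06472664 0.06831712] 0.4500070108588562 0.5999683748581172
```

View pics/s15b.png

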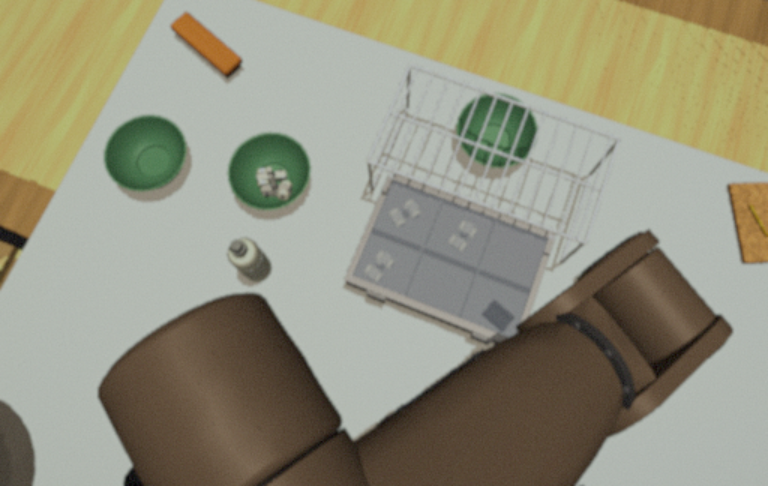

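View pics/t15.png

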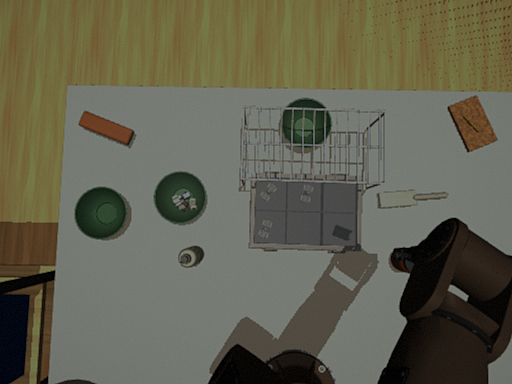

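The lid reads flat (slope 0.001). Both trolleys are in the bowl at about (272,182), and the three sound trolleys and the guide show through the lid. The arm is clear of everything, so I'm handing in.

```bash
python3 -c "
from cell import r
r.sign_off()"
```

```text
the job is handed in; nothing more can be done
```

I put the two trolleys with missing wheels (front-middle and back-right compartments) in the green bowl nearest the base, then swung the organizer's lid fully shut. The job was handed in at about 24.8 s of the 72 s allowed.

- **Bowl:** I let each trolley go with its underside about 5 mm above the rim. Before I closed the lid, the wrist camera showed both standing upright side by side; the last scene and top pictures show both still in the bowl.
- **Lid:** The last depth reading gives a slope of about 0.001 rad, so it is shut. I pressed it down with about 32 N on the last push.
- **Left in place:** The three sound trolleys and the floor guide are visible through the shut lid. By eye, the spray bottle and brush are where they started. The arm partly hides the jar in the last pictures, but it was in place just before the lid was closed. I did not measure any shift of these three.
- **Arm:** It ended clear of everything, with near-zero force at the wrist.

No check failed. The only disagreement was a lid angle of about 0.010 rad just before the last push; the final view read 0.001, and both are inside the 0.05 limit.

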